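# Refit the missing pegs of a wooden peg rail

## Task

Lay the wooden peg rail, holes upward, in the cradle on the counter so that it sits fully down, and only then swing the clamp shut over its end. With the rail clamped, press a spare peg from the tray fully home in every hole that has none, so that all five holes hold an upright peg; leave the clamp shut and do not disturb the teacup, canister and glass jar.

Things in the scene. Friction and masses are not known exactly. Their poses are not given: they have to be found in the camera images.
- rail_center (a point): The peg rail: a loose brown wooden bar 56 mm wide (its x), 270 mm long (its y), 34 mm high, 0.24 to 0.42 kg, lying flat on the counter with its five holes upward. The point is its centre, 17 mm above its underside. Either way round in the cradle is right.
- peg_home0 (a point): A point that moves with the rail, on the axis of its hole 0, -80 mm along the rail's y from the rail's centre (pitch 40 mm) and 7 mm above the hole's mouth in the rail's top face: the centre of a peg that stands fully home in that hole. Plain blind hole, no chamfer, 19.5 mm wide, 20 mm deep.
- peg_home1 (a point): A point that moves with the rail, on the axis of its hole 1, -40 mm along the rail's y from the rail's centre (pitch 40 mm) and 7 mm above the hole's mouth in the rail's top face: the centre of a peg that stands fully home in that hole. Plain blind hole, no chamfer, 19.5 mm wide, 20 mm deep.
- peg_home2 (a point): A point that moves with the rail, on the axis of its hole 2, 0 mm along the rail's y from the rail's centre (pitch 40 mm) and 7 mm above the hole's mouth in the rail's top face: the centre of a peg that stands fully home in that hole. Plain blind hole, no chamfer, 19.5 mm wide, 20 mm deep.
- peg_home3 (a point): A point that moves with the rail, on the axis of its hole 3, 40 mm along the rail's y from the rail's centre (pitch 40 mm) and 7 mm above the hole's mouth in the rail's top face: the centre of a peg that stands fully home in that hole. Plain blind hole, no chamfer, 19.5 mm wide, 20 mm deep.
- peg_home4 (a point): A point that moves with the rail, on the axis of its hole 4, 80 mm along the rail's y from the rail's centre (pitch 40 mm) and 7 mm above the hole's mouth in the rail's top face: the centre of a peg that stands fully home in that hole. Plain blind hole, no chamfer, 19.5 mm wide, 20 mm deep.
- fitted0_mid (a point): Wooden peg, plain cylinder 18 mm in diameter, 54 mm long, 20 g, loose in the rail's hole 0 at the start, or absent (None from the start to the end). The point is its centre, 7 mm above the hole's mouth when it is fully home (it then stands 34 mm out of the rail).
- fitted1_mid (a point): Wooden peg, plain cylinder 18 mm in diameter, 54 mm long, 20 g, loose in the rail's hole 1 at the start, or absent (None from the start to the end). The point is its centre, 7 mm above the hole's mouth when it is fully home (it then stands 34 mm out of the rail).
- fitted2_mid (a point): Wooden peg, plain cylinder 18 mm in diameter, 54 mm long, 20 g, loose in the rail's hole 2 at the start, or absent (None from the start to the end). The point is its centre, 7 mm above the hole's mouth when it is fully home (it then stands 34 mm out of the rail).
- fitted3_mid (a point): Wooden peg, plain cylinder 18 mm in diameter, 54 mm long, 20 g, loose in the rail's hole 3 at the start, or absent (None from the start to the end). The point is its centre, 7 mm above the hole's mouth when it is fully home (it then stands 34 mm out of the rail).
- fitted4_mid (a point): Wooden peg, plain cylinder 18 mm in diameter, 54 mm long, 20 g, loose in the rail's hole 4 at the start, or absent (None from the start to the end). The point is its centre, 7 mm above the hole's mouth when it is fully home (it then stands 34 mm out of the rail).
- spare0_mid (a point): Spare wooden peg, plain cylinder 18 mm in diameter, 54 mm long, 20 g, both ends alike, standing loose in one cell of the tray (floor 4 mm thick, so its centre is 31 mm above the counter). The point is its centre, z along the peg.
- spare1_mid (a point): Spare wooden peg, plain cylinder 18 mm in diameter, 54 mm long, 20 g, both ends alike, standing loose in one cell of the tray (floor 4 mm thick, so its centre is 31 mm above the counter). The point is its centre, z along the peg.
- spare2_mid (a point): Spare wooden peg, plain cylinder 18 mm in diameter, 54 mm long, 20 g, both ends alike, standing loose in one cell of the tray (floor 4 mm thick, so its centre is 31 mm above the counter). The point is its centre, z along the peg.
- spare3_mid (a point): Spare wooden peg, plain cylinder 18 mm in diameter, 54 mm long, 20 g, both ends alike, standing loose in one cell of the tray (floor 4 mm thick, so its centre is 31 mm above the counter). The point is its centre, z along the peg.
- spare4_mid (a point): Spare wooden peg, plain cylinder 18 mm in diameter, 54 mm long, 20 g, both ends alike, standing loose in one cell of the tray (floor 4 mm thick, so its centre is 31 mm above the counter). The point is its centre, z along the peg.
- tray: Dark wooden tray fixed to the counter, 46 mm by 216 mm (its y), walls 18 mm high, with a row of five cells 38 by 39 mm, each holding one standing spare peg. Origin: centre of its underside.
- cradle_seat (a point): The cradle, a plywood base 86 by 306 mm (long along its y), 12 mm thick, fixed to the counter. The point is the centre of its seat, the top of the base; z up. Low dark stops, 14 mm high above the seat, at both ends and in four places at the sides (30 mm long, centred 70 mm to either side of the middle) leave a nest 59 by 273 mm; the middle 110 mm of both sides is open for fingers. A rail fully down has its centre 17 mm above the seat and its top 34 mm above it.
- clamp (a joint): Angle of the cradle's hinged clamp bar: 0 is shut (level, over the rail's end, underside 1 mm above a seated rail), grows as it swings up and over; about 1.57 is upright, stop at 2.0. It stays where it is left (stiff hinge, about 0.2 N m).
- clamp_hinge (a point): Axis of the clamp's hinge, 53 mm above the counter, on the cradle's far (+x) side, 55 mm from its centre line, at 120 mm on the +y side of its middle. The hinge axis is level, along the cradle's y. The steel hinge cheeks reach 62 mm above the counter, 33 mm wide.
- clamp_knob (a point): Centre of the black ball, 22 mm in diameter, at the end of the clamp bar (aluminium, 14 mm wide, 12 mm thick), 110 mm from the hinge. Shut, it is 55 mm to the cradle's -x side of its centre line, 53 mm above the counter.
- teacup_center (a point): Bystander: white teacup with a handle, 76 mm wide, 65 mm high. Centre of it.
- canister_center (a point): Bystander: white ceramic canister with wooden lid, 60 mm wide, 100 mm high. Centre of it.
- glassjar_center (a point): Bystander: green glass jar, 76 mm wide, 110 mm high. Centre of it.

How it is judged:
On the way, in this order (a step that is already met when the one before it is completed fails the run):
1. the rail lies fully down in the cradle while the clamp is still open (horizontal distance between rail_center and cradle_seat below 0.005 m and angle between the y axis of rail_center and the y axis of cradle_seat, either way round below 0.04 rad and angle between rail_center's own z axis and vertical below 0.025 rad and z of rail_center in the frame of cradle_seat below 0.0195 m and value of joint clamp above 0.7 rad), for 0.2 s.
2. the clamp is shut over the seated rail (horizontal distance between rail_center and cradle_seat below 0.005 m and angle between the y axis of rail_center and the y axis of cradle_seat, either way round below 0.04 rad and angle between rail_center's own z axis and vertical below 0.025 rad and z of rail_center in the frame of cradle_seat below 0.0195 m and value of joint clamp below 0.08 rad), for 0.2 s.
At the end, for the whole second after the job is handed in: The rail sits in the cradle (centre within 5 mm, within 0.04 rad, at most 2.5 mm high), the clamp is shut (below 0.08 rad), and each of the five holes holds an upright peg whose centre is within 4 mm of its fully home place and whose axis is within 0.12 rad of the hole's (all of step 2 and ((distance between fitted0_mid and peg_home0 below 0.004 m and angle between the z axis of fitted0_mid and the z axis of rail_center, either way round below 0.12 rad) or (distance between spare0_mid and peg_home0 below 0.004 m and angle between the z axis of spare0_mid and the z axis of rail_center, either way round below 0.12 rad) or (distance between spare1_mid and peg_home0 below 0.004 m and angle between the z axis of spare1_mid and the z axis of rail_center, either way round below 0.12 rad) or (distance between spare2_mid and peg_home0 below 0.004 m and angle between the z axis of spare2_mid and the z axis of rail_center, either way round below 0.12 rad) or (distance between spare3_mid and peg_home0 below 0.004 m and angle between the z axis of spare3_mid and the z axis of rail_center, either way round below 0.12 rad) or (distance between spare4_mid and peg_home0 below 0.004 m and angle between the z axis of spare4_mid and the z axis of rail_center, either way round below 0.12 rad)) and ((distance between fitted1_mid and peg_home1 below 0.004 m and angle between the z axis of fitted1_mid and the z axis of rail_center, either way round below 0.12 rad) or (distance between spare0_mid and peg_home1 below 0.004 m and angle between the z axis of spare0_mid and the z axis of rail_center, either way round below 0.12 rad) or (distance between spare1_mid and peg_home1 below 0.004 m and angle between the z axis of spare1_mid and the z axis of rail_center, either way round below 0.12 rad) or (distance between spare2_mid and peg_home1 below 0.004 m and angle between the z axis of spare2_mid and the z axis of rail_center, either way round below 0.12 rad) or (distance between spare3_mid and peg_home1 below 0.004 m and angle between the z axis of spare3_mid and the z axis of rail_center, either way round below 0.12 rad) or (distance between spare4_mid and peg_home1 below 0.004 m and angle between the z axis of spare4_mid and the z axis of rail_center, either way round below 0.12 rad)) and ((distance between fitted2_mid and peg_home2 below 0.004 m and angle between the z axis of fitted2_mid and the z axis of rail_center, either way round below 0.12 rad) or (distance between spare0_mid and peg_home2 below 0.004 m and angle between the z axis of spare0_mid and the z axis of rail_center, either way round below 0.12 rad) or (distance between spare1_mid and peg_home2 below 0.004 m and angle between the z axis of spare1_mid and the z axis of rail_center, either way round below 0.12 rad) or (distance between spare2_mid and peg_home2 below 0.004 m and angle between the z axis of spare2_mid and the z axis of rail_center, either way round below 0.12 rad) or (distance between spare3_mid and peg_home2 below 0.004 m and angle between the z axis of spare3_mid and the z axis of rail_center, either way round below 0.12 rad) or (distance between spare4_mid and peg_home2 below 0.004 m and angle between the z axis of spare4_mid and the z axis of rail_center, either way round below 0.12 rad)) and ((distance between fitted3_mid and peg_home3 below 0.004 m and angle between the z axis of fitted3_mid and the z axis of rail_center, either way round below 0.12 rad) or (distance between spare0_mid and peg_home3 below 0.004 m and angle between the z axis of spare0_mid and the z axis of rail_center, either way round below 0.12 rad) or (distance between spare1_mid and peg_home3 below 0.004 m and angle between the z axis of spare1_mid and the z axis of rail_center, either way round below 0.12 rad) or (distance between spare2_mid and peg_home3 below 0.004 m and angle between the z axis of spare2_mid and the z axis of rail_center, either way round below 0.12 rad) or (distance between spare3_mid and peg_home3 below 0.004 m and angle between the z axis of spare3_mid and the z axis of rail_center, either way round below 0.12 rad) or (distance between spare4_mid and peg_home3 below 0.004 m and angle between the z axis of spare4_mid and the z axis of rail_center, either way round below 0.12 rad)) and ((distance between fitted4_mid and peg_home4 below 0.004 m and angle between the z axis of fitted4_mid and the z axis of rail_center, either way round below 0.12 rad) or (distance between spare0_mid and peg_home4 below 0.004 m and angle between the z axis of spare0_mid and the z axis of rail_center, either way round below 0.12 rad) or (distance between spare1_mid and peg_home4 below 0.004 m and angle between the z axis of spare1_mid and the z axis of rail_center, either way round below 0.12 rad) or (distance between spare2_mid and peg_home4 below 0.004 m and angle between the z axis of spare2_mid and the z axis of rail_center, either way round below 0.12 rad) or (distance between spare3_mid and peg_home4 below 0.004 m and angle between the z axis of spare3_mid and the z axis of rail_center, either way round below 0.12 rad) or (distance between spare4_mid and peg_home4 below 0.004 m and angle between the z axis of spare4_mid and the z axis of rail_center, either way round below 0.12 rad))); the robot touches nothing.
It fails at once if a spare peg is put in a hole while the clamp is open (value of joint clamp above 0.4 rad and (distance between any of spare0_mid, spare1_mid, spare2_mid, spare3_mid, spare4_mid and peg_home0 below 0.012 m or distance between any of spare0_mid, spare1_mid, spare2_mid, spare3_mid, spare4_mid and peg_home1 below 0.012 m or distance between any of spare0_mid, spare1_mid, spare2_mid, spare3_mid, spare4_mid and peg_home2 below 0.012 m or distance between any of spare0_mid, spare1_mid, spare2_mid, spare3_mid, spare4_mid and peg_home3 below 0.012 m or distance between any of spare0_mid, spare1_mid, spare2_mid, spare3_mid, spare4_mid and peg_home4 below 0.012 m)).
It fails at once if a bystander (teacup, canister, glass jar) is shifted by more than 30 mm (distance of any of teacup_center, canister_center, glassjar_center from where it was at the start of the episode above 0.03 m).
Of fitted0, fitted1, fitted2, fitted3, fitted4 only 1 to 2 are there at a start; the rules pass over those that are not, and their reading is None.
At some moment in a run one of rail may be knocked a few centimetres aside while the robot is not near it.
Once in a run the grip may slacken for a moment while it holds something.
It also fails if it takes over 210 s, if anything falls off the work surface, if the arm or the gripper's body presses on something with over 40 N, if the wrist force passes 120 N, or if a joint passes its speed limit or range.

## Robot

A 6-joint arm with a two-finger parallel gripper is mounted at the origin on the work surface. World frame = base frame: x ahead of the robot, y to its left, z up, the work surface at z = 0. Lengths are in m, angles in rad, forces in N, time in s.
With the tool pointing down it reaches from about 0.275 to 0.85 m from the base axis. Payload 19 kg.
Tool frame: the origin (TCP) lies between the finger pads; the fingertips stand 17 mm ahead of it and the grasp point (between the pads) lies 2 mm behind it (manip.tip_reach is the distance from the TCP to the fingertips, in m); z points along the fingers, y is the line along which they close (so a half turn about z gives the same grasp; the last joint's range is limited). The gripper opens to 85 mm and grips with 20 to 120 N. Pads are 22 mm wide; open, the fingers measure 114 mm over their backs; the gripper's body (76 mm by 85 mm) begins 54 mm behind the grasp point. The pads swing forward as they close: fully open they stand 13 mm farther back than shut.
Start: joints at [-1.328, 0.15, 1.437, -0, 1.554, -0.134], TCP at [0.212, -0.535, 0.248] pointing down, gripper open.
Joint ranges: [-2.8, 2.8], [-0.68, 2.1], [0.12, 2.68], [-1.39, 4.53], [0.16, 2.79], [-2.81, 2.81]. Speed limits (rad/s): [1.89, 1.89, 2.22, 3.01, 3.01, 3.01].

## Interface

Orientations are given as a unit quaternion [x, y, z, w].
In Python, from plant import manip, viewer, sign_off, nets gives the robot as it stands.
- The arm moves only by the tool drive_tool, never from a script. Its argument "motion" is a list of rows, each an object of numbers: "ax", "ay", "az": the turn, a rotation vector about the tool's x, y, z in rad; "tx", "ty", "tz": the shift along the tool's x, y, z in m; "grip": the finger opening in m, from 0 to 0.0854. A call has 1 to 10 rows; each row is the pose to reach, as a shift and turn from the pose commanded when the call began, along the tool's axes at that moment; what a row does not reach only later rows make up. A row lasts 1/12 s, in which the tool goes at most 41.7 mm and 7.16 degrees, less where a joint would pass 70% of its speed; a pose out of reach is approached as far as the arm can. A call with a gripper value outside its range is refused whole. The fingers move at their own pace and stop on an object; the grip force is fixed at half the most. Time passes only in rows, so rows that repeat a pose let the fingers close. It gives the time, the measured TCP pose, the force, the opening and the grip force at its end, in the units of the state.
- manip.read_state(): the state, without advancing time (a new reading comes with each control period).
- viewer.grab_frame(name): name is "side" or "top" or "wrist"; returns (picture, depth): 420x560x3 uint8, blue, green, red; 420x560 float32, m along the optical axis (not along the pixel's ray), 0 where there is no reading.
- viewer.camera_model(name): a dict with "camera_matrix" (3x3 intrinsics, pixels), "extrinsics" (4x4, takes a point from world to camera coordinates). Camera axes: x right, y down, z forward; pixel columns grow to the right and rows downward; lengths in m; the calibration is good to about 2 mm. A picture is of the moment at which its call begins: read the wrist's pose just before it. camera_model takes no time and is no camera call; for the wrist camera it gives the pose at the moment of the call.
- sign_off(): hands the job in; it is judged then, once.
Trained networks look in the newest picture that a camera, given by its name, has taken for a name from the list of things; names that differ only in an ending like _2 or _b are one class to them, and where a whole thing is asked for, a point or a joint stands for the part that bears it (a point fixed in the world has none). Each returns a list of dicts, best first, with "confidence" (0 to 1); they miss things now and then, are a little off and sometimes report something else, mostly with a low value. They report only what shows in the picture. A call takes as long as a camera call.
- nets.outline_of(label, camera): "pixels" (420x560 bool, what is visible of it) and "at" ([column, row] in pixels, amid what is visible of it).
The state is a dict: "time": time; "q": joint angles; "qvel": joint speeds; "effort": joint torques, N m; "tool_pos": TCP position; "ee_rot": TCP orientation; "force": force on the tool from outside, world axes, zero at the start; "moment": the same for the moment, N m; "finger_gap": finger opening in m; "grasp_force": force on a finger pad.
Only numpy, scipy, OpenCV 4.12 (cv2) and the standard library are available. Lean on these libraries where they do the work, as an engineer would, in place of code of your own. Each camera call takes 0.05 s, during which the arm holds its last target. There are 200 camera calls.

## Working session

There is one attempt and no reset: what is moved stays moved. The work goes in short steps, Python scripts to look and compute and a tool call to move; the robot and the scene stay as the last step left them, time stands still between calls to the robot, and variables do not carry over. Pictures are saved under pics/ and viewed, at most 14 in all, crops included, and the job is handed in when it is done.

Besides the shell and the picture viewer there is one more tool, called as name([rows], argument=value, ...), one row to a line, values as JSON. drive_tool: Moves the arm, as the interface text tells. Its arguments: {"type":"object","properties":{"motion":{"type":"array","items":{"type":"object","properties":{"ax":{"type":"number"},"ay":{"type":"number"},"az":{"type":"number"},"tx":{"type":"number"},"ty":{"type":"number"},"tz":{"type":"number"},"grip":{"type":"number"}}}}},"required":["motion"]}

```bash
ls; mkdir -p pics
python3 - <<'E'
from plant import manip, viewer, nets
import cv2,numpy as np
s=manip.read_state();print(s)
for c in ("top","side"):
    im,d=viewer.grab_frame(c);cv2.imwrite(f"pics/{c}0.png",im)
    m=viewer.camera_model(c);print(c,m)
E
```

```text
pics
{'time': 0.0, 'q': array([-1.32801297e+00,  1.50966023e-01,  1.43799427e+00,  3.86466714e-06,
        1.55379584e+00, -1.34005539e-01]), 'qvel': array([ 2.47143897e-03,  1.17427562e-04, -1.69194704e-04,  1.42845045e-04,
        6.45355814e-05,  1.37747951e-03]), 'effort': array([-2.67998148e-03, -7.13063765e+01, -5.70860875e+01, -4.55118898e-04,
        9.22478823e-03, -5.55378143e-08]), 'tool_pos': array([ 0.21149141, -0.53446305,  0.24770512]), 'ee_rot': array([ 9.82306033e-01,  1.87281926e-01, -2.96953879e-05, -5.80984074e-04]), 'force': array([-0.2749475 , -0.79595902,  0.74589021]), 'moment': array([ 0.01365365, -0.03331154, -0.07144881]), 'grasp_force': 0.0, 'finger_gap': 0.0853555465146028}
top {'camera_matrix': array([[391.28680886,   0.        , 280.09025172],
       [  0.        , 391.28680886, 205.95648074],
       [  0.        ,   0.        ,   1.        ]]), 'extrinsics': array([[-9.32360159e-03, -9.99912299e-01,  9.40561690e-03,
        -8.89012565e-04],
       [-9.97000789e-01,  8.57295612e-03, -7.69150906e-02,
         5.34446190e-01],
       [ 7.68277111e-02, -1.00945331e-02, -9.96993281e-01,
         1.10509931e+00],
       [ 0.00000000e+00,  0.00000000e+00,  0.00000000e+00,
         1.00000000e+00]])}
side {'camera_matrix': array([[400.24647661,   0.        , 279.28246026],
       [  0.        , 400.24647661, 201.59092982],
       [  0.        ,   0.        ,   1.        ]]), 'extrinsics': array([[-0.96294565, -0.26950405,  0.01016074,  0.49884485],
       [-0.16882779,  0.57299037, -0.80198454,  0.13742687],
       [ 0.21031607, -0.77398294, -0.59725836,  1.05340445],
       [ 0.        ,  0.        ,  0.        ,  1.        ]])}
```

View pics/top0.png

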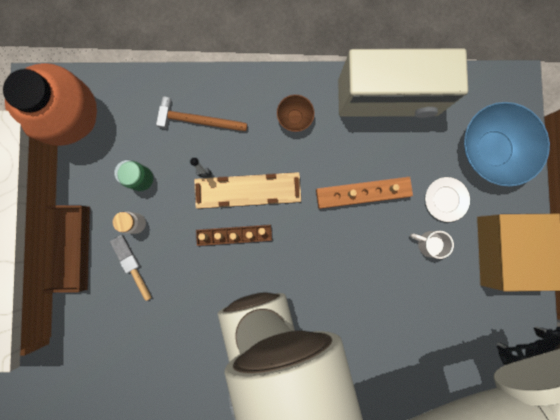

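View pics/side0.png

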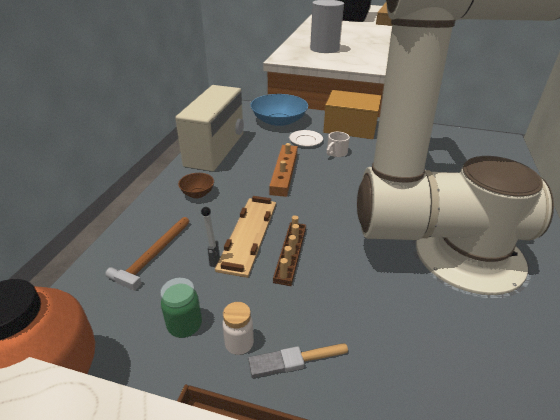

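Top view: rail at about (365,193) with pegs at (353,193) and (396,188). Cradle is at (248,190), its clamp open with the knob near (194,161), and the tray is at (234,235). The side view agrees; the bystanders are well clear.

```bash
cat > h.py <<'E'
from plant import manip, viewer, nets
import cv2,numpy as np
from scipy.spatial.transform import Rotation as R
def grab(c):
    m=viewer.camera_model(c); im,d=viewer.grab_frame(c); return im,d,m
def world(d,m,mask=None):
    "Nx3 world points of the masked pixels"
    v,u=np.nonzero((d>0)&(mask if mask is not None else True)); z=d[v,u]
    K=m["camera_matrix"]; p=np.c_[(u-K[0,2])/K[0,0]*z,(v-K[1,2])/K[1,1]*z,z]
    E=m["extrinsics"]; return (p-E[:3,3])@E[:3,:3], u, v
def onplane(uv,m,z):
    "pixels -> world at height z"
    K=m["camera_matrix"];E=m["extrinsics"];uv=np.atleast_2d(uv).astype(float)
    r=np.c_[(uv-K[[0,1],2])/K[0,0],np.ones(len(uv))]@E[:3,:3]; c=-E[:3,:3].T@E[:3,3]
    return c+r*((z-c[2])/r[:,2])[:,None]
def rect(p):
    "centre, long dir angle, sizes of xy points (mm precision)"
    (c,s,a)=cv2.minAreaRect((p[:,:2]*1000).astype(np.float32))
    if s[0]<s[1]: s=s[::-1]; a+=90
    return np.array(c)/1000,(a+90)%180-90,s
def todelta(pos,rot):
    "shift and turn in the tool axes now, from measured pose to goal"
    s=manip.read_state(); A=R.from_quat(s["ee_rot"]); return A.inv().apply(np.array(pos)-s["tool_pos"]),(A.inv()*rot).as_rotvec()
def down(yaw):
    "tool down; tool y (closing line) at yaw from world x"
    y=np.array([np.cos(yaw),np.sin(yaw),0]);z=np.array([0,0,-1.]);return R.from_matrix(np.c_[np.cross(y,z),y,z])
E
python3 - <<'E'
from h import *
im,d,m=grab("top")
for l in ["rail_center","cradle_seat","tray","clamp_knob","fitted0_mid","spare0_mid","teacup_center","canister_center","glassjar_center"]:
    for o in nets.outline_of(l,"top")[:6]:
        p,_,_=world(d,m,o["pixels"])
        if len(p)==0: continue
        r=rect(p); print(l,round(o["confidence"],2),np.round(o["at"]),np.round(np.median(p,0),3),p[:,2].max().round(3),np.round(r[0],3),round(r[1],1),np.round(r[2],0))
E
```

```text
rail_center 0.57 [367. 192.] [ 0.571 -0.246  0.035] 0.041 [ 0.576 -0.249] -83.4 [275.  62.]
cradle_seat 0.89 [242. 189.] [0.586 0.102 0.013] 0.176 [0.606 0.09 ] -87.7 [315. 139.]
cradle_seat 0.73 [361. 195.] [ 0.571 -0.243  0.035] 0.071 [ 0.574 -0.247] -82.6 [270.  61.]
tray 0.61 [234. 231.] [0.454 0.122 0.007] 0.063 [0.453 0.13 ] -86.8 [224.  49.]
tray 0.43 [197. 162.] [0.634 0.208 0.137] 0.176 [0.648 0.223] 43.9 [54. 24.]
teacup_center 0.93 [434. 244.] [ 0.424 -0.452  0.028] 0.072 [ 0.422 -0.442] 89.2 [134.  72.]
teacup_center 0.43 [393. 188.] [ 0.581 -0.323  0.066] 0.073 [ 0.582 -0.326] 28.7 [17. 15.]
canister_center 0.95 [130. 223.] [0.489 0.399 0.098] 0.106 [0.491 0.41 ] -61.0 [56. 56.]
glassjar_center 0.56 [135. 177.] [0.617 0.385 0.108] 0.117 [0.622 0.397] 34.6 [71. 70.]
```

Run:
```python
from h import *
y=R.from_quat(manip.read_state()["ee_rot"]).apply([0,1,0]);print(y)
for a in (6.6,186.6): print(np.round(todelta([.575,-.249,.25],down(np.radians(a))),3))
```

```text
[ 3.67964762e-01 -9.29839729e-01 -1.13323710e-04]
[[ 0.443 -0.132 -0.002]
 [-0.    -0.    -1.309]]
[[ 0.443 -0.132 -0.002]
 [-0.     0.     1.832]]
```

drive_tool([
  {"tx": 0.04,"ty": -0.012,"az": -0.12},
  {"tx": 0.08,"ty": -0.024,"az": -0.24},
  {"tx": 0.12,"ty": -0.036,"az": -0.36},
  {"tx": 0.16,"ty": -0.048,"az": -0.48},
  {"tx": 0.2,"ty": -0.06,"az": -0.6},
  {"tx": 0.24,"ty": -0.072,"az": -0.72},
  {"tx": 0.28,"ty": -0.084,"az": -0.84},
  {"tx": 0.32,"ty": -0.096,"az": -0.96},
  {"tx": 0.36,"ty": -0.108,"az": -1.08},
  {"tx": 0.4,"ty": -0.12,"az": -1.2},
])

```text
invalid input
```

Run:
```python
from h import *
print(manip.read_state()["tool_pos"],np.round(todelta([.575,-.249,.25],down(np.radians(6.6))),3))
```

```text
[ 0.21153537 -0.5346526   0.2482595 ] [[ 0.443 -0.132 -0.002]
 [-0.    -0.    -1.309]]
```

drive_tool([
  {"tx": 0.04,"ty": -0.012,"tz": 0,"ax": 0,"ay": 0,"az": -0.12,"grip": 0.085},
  {"tx": 0.2,"ty": -0.06,"tz": 0,"ax": 0,"ay": 0,"az": -0.6,"grip": 0.085},
  {"tx": 0.443,"ty": -0.132,"tz": 0,"ax": 0,"ay": 0,"az": -1.309,"grip": 0.085},
  {"tx": 0.443,"ty": -0.132,"tz": 0,"ax": 0,"ay": 0,"az": -1.309,"grip": 0.085},
  {"tx": 0.443,"ty": -0.132,"tz": 0,"ax": 0,"ay": 0,"az": -1.309,"grip": 0.085},
  {"tx": 0.443,"ty": -0.132,"tz": 0,"ax": 0,"ay": 0,"az": -1.309,"grip": 0.085},
  {"tx": 0.443,"ty": -0.132,"tz": 0,"ax": 0,"ay": 0,"az": -1.309,"grip": 0.085},
  {"tx": 0.443,"ty": -0.132,"tz": 0,"ax": 0,"ay": 0,"az": -1.309,"grip": 0.085},
  {"tx": 0.443,"ty": -0.132,"tz": 0,"ax": 0,"ay": 0,"az": -1.309,"grip": 0.085},
  {"tx": 0.443,"ty": -0.132,"tz": 0,"ax": 0,"ay": 0,"az": -1.309,"grip": 0.085},
])

```text
time: 1.43
tool_pos: [0.5404, -0.2753, 0.2485]
ee_rot: [0.687, 0.727, 0.0, 0.0]
force: [0.2, -1.4, 0.3]
finger_gap: 0.0849
grasp_force: 0.0
```

Run:
```python
from h import *
print(manip.read_state()["tool_pos"],np.round(todelta([.575,-.249,.25],down(np.radians(6.6))),3))
```

```text
[ 0.54044806 -0.27533611  0.24845068] [[ 0.024  0.036 -0.002]
 [ 0.     0.    -0.058]]
```

drive_tool([
  {"tx": 0.024,"ty": 0.036,"tz": 0,"ax": 0,"ay": 0,"az": -0.058,"grip": 0.085},
  {"tx": 0.024,"ty": 0.036,"tz": 0,"ax": 0,"ay": 0,"az": -0.058,"grip": 0.085},
  {"tx": 0.024,"ty": 0.036,"tz": 0,"ax": 0,"ay": 0,"az": -0.058,"grip": 0.085},
])

```text
time: 1.68
tool_pos: [0.5751, -0.2496, 0.2477]
ee_rot: [0.666, 0.746, -0.0, -0.0]
force: [0.0, -1.0, -0.0]
finger_gap: 0.0852
grasp_force: 0.0
```

Run:
```python
from h import *
print(manip.read_state()["tool_pos"],np.round(todelta([.575,-.249,.25],down(np.radians(6.6))),3))
im,d,m=grab("wrist");cv2.imwrite("pics/w1.png",im);print(m["camera_matrix"]); E=m["extrinsics"];print(-E[:3,:3].T@E[:3,3],E[:3,:3])
for o in nets.outline_of("rail_center","wrist")[:3]:
    p,_,_=world(d,m,o["pixels"]); print(o["confidence"],o["at"],np.percentile(p[:,2],[5,50,95]));
    q=p[(p[:,2]>.028)&(p[:,2]<.042)]; print(rect(q))
for o in nets.outline_of("fitted0_mid","wrist")[:3]:
    p,_,_=world(d,m,o["pixels"]); print(o["confidence"],o["at"],np.percentile(p[:,2],[5,50,95]),p.mean(0))
```

```text
[ 0.57509834 -0.2495888   0.24768427] [[ 0.001 -0.    -0.002]
 [-0.001 -0.001 -0.003]]
[[321.0008815    0.         280.79089888]
 [  0.         321.0008815  209.51857569]
 [  0.           0.           1.        ]]
[ 0.56684981 -0.17604296  0.37272869] [[ 9.93764213e-01  1.11501828e-01  1.74172711e-04]
 [ 1.06689276e-01 -9.51323809e-01  2.89137353e-01]
 [ 3.24050381e-02 -2.87315771e-01 -9.57287606e-01]]
0.72 [276.9, 156.8] [0.01443666 0.03330389 0.03457738]
(array([ 0.57060419, -0.24559482]), -83.17952680587769, (270.41680908203125, 56.09066390991211))
0.47 [275.8, 253.3] [0.03528181 0.06604584 0.06811857]
(array([ 0.5787298 , -0.31957431]), 14.758811950683594, (17.31768035888672, 7.271907329559326))
0.2 [278.7, 161.6] [0.01634633 0.03331047 0.0345581 ] [ 0.56849988 -0.22732103  0.0322294 ]
```

View pics/w1.png

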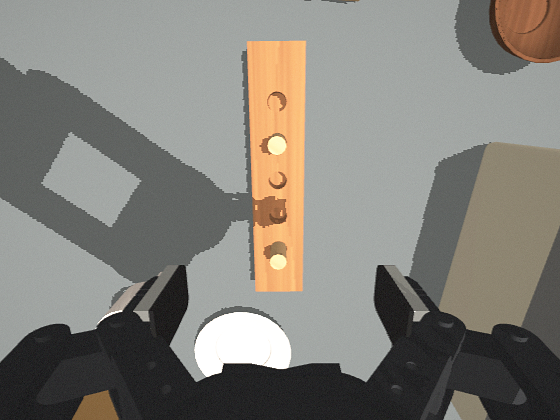

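The wrist view shows the rail with pegs at (277,145) and (278,261), and three empty holes. Depth gives 270×56 mm, centred at (0.571, -0.246). Next I'll look at the cradle and tray before grasping.

drive_tool([
  {"tx": 0.33,"ty": 0.03,"tz": 0,"ax": 0,"ay": 0,"az": 0.07,"grip": 0.085},
  {"tx": 0.33,"ty": 0.03,"tz": 0,"ax": 0,"ay": 0,"az": 0.07,"grip": 0.085},
  {"tx": 0.33,"ty": 0.03,"tz": 0,"ax": 0,"ay": 0,"az": 0.07,"grip": 0.085},
  {"tx": 0.33,"ty": 0.03,"tz": 0,"ax": 0,"ay": 0,"az": 0.07,"grip": 0.085},
  {"tx": 0.33,"ty": 0.03,"tz": 0,"ax": 0,"ay": 0,"az": 0.07,"grip": 0.085},
  {"tx": 0.33,"ty": 0.03,"tz": 0,"ax": 0,"ay": 0,"az": 0.07,"grip": 0.085},
  {"tx": 0.33,"ty": 0.03,"tz": 0,"ax": 0,"ay": 0,"az": 0.07,"grip": 0.085},
  {"tx": 0.33,"ty": 0.03,"tz": 0,"ax": 0,"ay": 0,"az": 0.07,"grip": 0.085},
  {"tx": 0.33,"ty": 0.03,"tz": 0,"ax": 0,"ay": 0,"az": 0.07,"grip": 0.085},
  {"tx": 0.33,"ty": 0.03,"tz": 0,"ax": 0,"ay": 0,"az": 0.07,"grip": 0.085},
])

```text
time: 2.67
tool_pos: [0.5673, 0.0806, 0.2487]
ee_rot: [0.693, 0.721, 0.0, 0.0]
force: [0.3, -0.1, 0.4]
finger_gap: 0.0851
grasp_force: 0.0
```

Run:
```python
from h import *
print(manip.read_state()["tool_pos"])
im,d,m=grab("wrist");cv2.imwrite("pics/w2.png",im);np.savez("w2.npz",d=d,im=im,E=m["extrinsics"],K=m["camera_matrix"])
for l in ["cradle_seat","tray","clamp_knob","spare0_mid"]:
  for o in nets.outline_of(l,"wrist")[:6]:
    p,_,_=world(d,m,o["pixels"]); 
    if len(p)<5: continue
    print(l,round(o["confidence"],2),np.round(o["at"]),np.percentile(p[:,2],[5,50,95]).round(4),np.median(p,0).round(4))
    if l=="cradle_seat":
        for a,b in ((.008,.016),(.02,.03)):
            q=p[(p[:,2]>a)&(p[:,2]<b)]; print(a,len(q),rect(q))
    if l=="tray":
        q=p[(p[:,2]>.013)&(p[:,2]<.022)]; print(rect(q))
    if l=="spare0_mid":
        q=p[(p[:,2]>.054)]; print(len(q),q.mean(0),rect(q))
```

```text
[0.5672575  0.08064816 0.24866421]
cradle_seat 0.69 [302. 128.] [0.0102 0.0117 0.1471] [0.5876 0.139  0.0117]
0.008 17799 (array([0.59115295, 0.09131178]), -86.91189575195312, (305.2418518066406, 104.42078399658203))
0.02 2801 (array([0.58153711, 0.09048447]), 86.58112335205078, (299.9126892089844, 99.8625717163086))
cradle_seat 0.21 [183. 206.] [0.0107 0.051  0.0582] [0.4659 0.0521 0.051 ]
0.008 31 (array([0.46651691, 0.0530081 ]), -44.98918533325195, (16.134862899780273, 5.533019065856934))
0.02 53 (array([0.46599683, 0.05282523]), -41.98249053955078, (17.13239097595215, 7.000967979431152))
tray 0.88 [183. 116.] [0.0021 0.0046 0.0177] [0.4567 0.1454 0.0046]
(array([0.45248868, 0.13056999]), -86.69424176216125, (215.7418212890625, 46.56180191040039))
spare0_mid 0.75 [182. 207.] [0.0079 0.0507 0.0582] [0.4653 0.052  0.0507]
235 [0.46254705 0.04898185 0.0570506 ] (array([0.46247134, 0.04875825]), -6.4198455810546875, (17.202224731445312, 17.14693260192871))
```

View pics/w2.png

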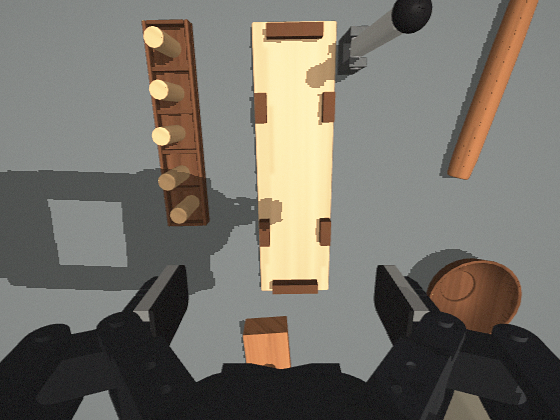

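The wrist view shows the cradle from (250,22) to (330,292). The clamp stands open with its knob at (412,14), and the tray has pegs at (153,36), (160,90), (162,136), (173,178) and (183,209). I'll refine the cradle and peg poses from depth.

Run:
```python
from h import *
f=np.load("w2.npz");d=f["d"];m=dict(camera_matrix=f["K"],extrinsics=f["E"])
P,u,v=world(d,m)
def ext(p,c,a):
    t=np.radians(a);ey=np.array([-np.sin(t),np.cos(t)]);ex=np.array([np.cos(t),np.sin(t)])
    q=p[:,:2]-c; return q@ex,q@ey,ex,ey
c=np.array([.586,.0905]);
base=P[(P[:,2]>.009)&(P[:,2]<.015)&(abs(P[:,0]-.586)<.08)&(abs(P[:,1]-.09)<.17)]
best=None
for a in np.arange(1,6,.1):   # rotation of cradle y from world y: choose tightest width
    x,y,ex,ey=ext(base,c,a); k=(abs(x)<.06)&(y<.085)
    lo,hi=np.percentile(x[k],[.3,99.7]); 
    if best is None or hi-lo<best[0]: best=(hi-lo,a,lo,hi)
print(best); w,a,lo,hi=best
x,y,ex,ey=ext(base,c,a);k=(x>lo)&(x<hi); yl,yh=np.percentile(y[k],[.05,99.95]); print("len",yh-yl, "C",c+ex*(lo+hi)/2+ey*(yl+yh)/2)
C=c+ex*(lo+hi)/2+ey*(yl+yh)/2
st=P[(P[:,2]>.0235)&(P[:,2]<.029)]; x,y,ex,ey=ext(st,C,a)
for s in(-1,1):
  k=(abs(y)<.1)&(s*x>.02)&(s*x<.05); print("side",s,np.percentile(x[k],[1,99]).round(4))
  k=(abs(x)<.03)&(s*y>.12)&(s*y<.16); print("end",s,np.percentile(y[k],[1,99]).round(4),np.median(st[k,2]))
print("seat z",np.median(base[:,2]),"counter",np.median(P[(abs(P[:,2])<.006),2]))
pg=P[(P[:,2]>.0545)&(P[:,2]<.062)&(abs(P[:,0]-.452)<.04)&(abs(P[:,1]-.13)<.12)]
im=np.zeros((300,100),np.uint8); ij=((pg[:,:2]-[.4,0])*1000).astype(int); im[ij[:,1],ij[:,0]]=255
n,L,S,ce=cv2.connectedComponentsWithStats(cv2.dilate(im,np.ones((3,3))))
for i in range(1,n):
    k=L[ij[:,1],ij[:,0]]==i
    if k.sum()>30: print("peg",cv2.minEnclosingCircle((pg[k,:2]*1000).astype(np.float32)),pg[k].mean(0).round(4))
# knob & clamp
kb=P[(P[:,2]>.1)&(P[:,0]>.6)&(P[:,1]>.15)&(P[:,1]<.3)&(P[:,0]<.72)]; print("knob",len(kb),kb.max(0),kb.min(0),kb[kb[:,2]>kb[:,2].max()-.008].mean(0))
```

```text
(np.float64(0.08503092133697077), np.float64(3.300000000000002), np.float64(-0.046736124828703124), np.float64(0.038294796508267635))
len 0.304046078050775 C [0.58174258 0.09101596]
side -1 [-0.0414 -0.0293]
end -1 [-0.1491 -0.1365] 0.025317203458155406
side 1 [0.0295 0.0418]
end 1 [0.1357 0.1478] 0.025365126927711555
seat z 0.011363504616490955 counter -0.0006219588536276504
peg ((462.12933349609375, 48.680206298828125), 9.394301414489746) [0.4625 0.0489 0.0571]
peg ((452.4598083496094, 83.83580017089844), 8.948967933654785) [0.4527 0.084  0.0571]
peg ((449.7899169921875, 128.38311767578125), 8.875144004821777) [0.45   0.1286 0.0572]
peg ((450.3747863769531, 170.582275390625), 8.995585441589355) [0.4507 0.1706 0.0572]
peg ((448.8818664550781, 214.20263671875), 9.046364784240723) [0.4491 0.2142 0.0573]
knob 1878 [0.6475069  0.21948452 0.17480811] [0.62625656 0.20245393 0.10009171] [0.63628786 0.21076929 0.17058295]
```

Run:
```python
from h import *
for z in (.12,.024): print(np.round(todelta([.5706,-.2456,z],down(np.radians(6.82))),4))
```

```text
[[-3.239e-01 -9.100e-03  1.284e-01]
 [ 1.000e-04  1.000e-04 -8.240e-02]]
[[-3.239e-01 -9.100e-03  2.244e-01]
 [ 1.000e-04  1.000e-04 -8.240e-02]]
```

drive_tool([
  {"tx": -0.324,"ty": -0.009,"tz": 0.03,"ax": 0,"ay": 0,"az": -0.082,"grip": 0.085},
  {"tx": -0.324,"ty": -0.009,"tz": 0.05,"ax": 0,"ay": 0,"az": -0.082,"grip": 0.085},
  {"tx": -0.324,"ty": -0.009,"tz": 0.08,"ax": 0,"ay": 0,"az": -0.082,"grip": 0.085},
  {"tx": -0.324,"ty": -0.009,"tz": 0.1,"ax": 0,"ay": 0,"az": -0.082,"grip": 0.085},
  {"tx": -0.324,"ty": -0.009,"tz": 0.12,"ax": 0,"ay": 0,"az": -0.082,"grip": 0.085},
  {"tx": -0.324,"ty": -0.009,"tz": 0.12,"ax": 0,"ay": 0,"az": -0.082,"grip": 0.085},
  {"tx": -0.324,"ty": -0.009,"tz": 0.12,"ax": 0,"ay": 0,"az": -0.082,"grip": 0.085},
  {"tx": -0.324,"ty": -0.009,"tz": 0.12,"ax": 0,"ay": 0,"az": -0.082,"grip": 0.085},
  {"tx": -0.324,"ty": -0.009,"tz": 0.12,"ax": 0,"ay": 0,"az": -0.082,"grip": 0.085},
  {"tx": -0.324,"ty": -0.009,"tz": 0.12,"ax": 0,"ay": 0,"az": -0.082,"grip": 0.085},
])

```text
time: 3.75
tool_pos: [0.5697, -0.2479, 0.1257]
ee_rot: [0.665, 0.747, -0.001, -0.002]
force: [-0.1, -0.8, -1.2]
finger_gap: 0.0848
grasp_force: 0.0
```

Run:
```python
from h import *
im,d,m=grab("wrist")
P,u,v=world(d,m); q=P[(P[:,2]>.029)&(P[:,2]<.04)&(abs(P[:,0]-.5706)<.1)&(abs(P[:,1]+.2456)<.15)]
print("rail seen",rect(q)) 
print(np.round(todelta([.5706,-.2456,.024],down(np.radians(6.82))),4))
```

```text
rail seen (array([ 0.57041687, -0.24372574]), -83.24339056015015, (267.4635925292969, 56.35540008544922))
[[ 0.0004  0.0006  0.1031]
 [-0.0017 -0.0014 -0.0019]]
```

drive_tool([
  {"tx": 0.0,"ty": 0.0005,"tz": 0.04,"ax": 0,"ay": 0,"az": -0.002,"grip": 0.085},
  {"tx": 0.0,"ty": 0.0005,"tz": 0.08,"ax": 0,"ay": 0,"az": -0.002,"grip": 0.085},
  {"tx": 0.0,"ty": 0.0005,"tz": 0.103,"ax": 0,"ay": 0,"az": -0.002,"grip": 0.085},
  {"tx": 0.0,"ty": 0.0005,"tz": 0.103,"ax": 0,"ay": 0,"az": -0.002,"grip": 0.085},
  {"tx": 0.0,"ty": 0.0005,"tz": 0.103,"ax": 0,"ay": 0,"az": -0.002,"grip": 0.05},
  {"tx": 0.0,"ty": 0.0005,"tz": 0.103,"ax": 0,"ay": 0,"az": -0.002,"grip": 0.045},
  {"tx": 0.0,"ty": 0.0005,"tz": 0.103,"ax": 0,"ay": 0,"az": -0.002,"grip": 0.045},
  {"tx": 0.0,"ty": 0.0005,"tz": 0.103,"ax": 0,"ay": 0,"az": -0.002,"grip": 0.045},
  {"tx": 0.0,"ty": 0.0005,"tz": 0.103,"ax": 0,"ay": 0,"az": -0.002,"grip": 0.045},
  {"tx": 0.0,"ty": 0.0005,"tz": 0.103,"ax": 0,"ay": 0,"az": -0.002,"grip": 0.045},
])

```text
time: 4.63
tool_pos: [0.573, -0.2444, 0.0283]
ee_rot: [0.662, 0.749, 0.0, 0.002]
force: [-1.9, 1.7, 7.8]
finger_gap: 0.0545
grasp_force: 64.1
```

Run:
```python
from h import *
s=manip.read_state();print(s["tool_pos"],s["finger_gap"],s["grasp_force"],s["force"])
for z in (.10,): print(np.round(todelta([.5818,.0906,z],down(np.radians(3.3))),4))
print(np.round(todelta([.5706,-.2456,.12],down(np.radians(6.82))),4))
```

```text
[ 0.57296201 -0.24439283  0.0283152 ] 0.054498512013278995 64.06921148300171 [-1.9311335   1.67129436  7.8377027 ]
[[ 0.3312  0.0501 -0.0722]
 [ 0.0031  0.002   0.0655]]
[[-0.0011 -0.0022 -0.0917]
 [ 0.0031  0.0021  0.0041]]
```

drive_tool([
  {"tx": 0.0,"ty": 0.0,"tz": -0.03,"ax": 0.003,"ay": 0.002,"az": 0,"grip": 0.045},
  {"tx": 0.0,"ty": 0.0,"tz": -0.06,"ax": 0.003,"ay": 0.002,"az": 0,"grip": 0.045},
  {"tx": 0.0,"ty": 0.0,"tz": -0.092,"ax": 0.003,"ay": 0.002,"az": 0,"grip": 0.045},
  {"tx": 0.0,"ty": 0.0,"tz": -0.092,"ax": 0.003,"ay": 0.002,"az": 0,"grip": 0.045},
  {"tx": 0.0,"ty": 0.0,"tz": -0.092,"ax": 0.003,"ay": 0.002,"az": 0,"grip": 0.045},
  {"tx": 0.0,"ty": 0.0,"tz": -0.092,"ax": 0.003,"ay": 0.002,"az": 0,"grip": 0.045},
])

```text
time: 5.13
tool_pos: [0.5718, -0.2438, 0.1177]
ee_rot: [0.662, 0.749, -0.0, -0.001]
force: [1.0, 1.0, -5.4]
finger_gap: 0.0547
grasp_force: 66.8
```

Run:
```python
from h import *
s=manip.read_state();print(s["tool_pos"],s["finger_gap"],s["grasp_force"],s["force"],R.from_quat(s["ee_rot"]).as_matrix().round(3))
im,d,m=grab("side");im2,d2,m2=grab("wrist")
cv2.imwrite("pics/w3.png",np.vstack([cv2.resize(im[60:260,180:420],(720,600))[:300*2:1]])) 
cv2.imwrite("pics/w3b.png",im2)
print(np.round(todelta([.5818,.0906,.12],down(np.radians(3.3))),4))
P,u,v=world(d2,m2); np.save("P3.npy",P)
q=P[(P[:,2]>.09)&(P[:,2]<.16)&(abs(P[:,0]-.572)<.05)&(abs(P[:,1]+.2456)<.16)]
print(len(q),np.percentile(q[:,2],[5,50,95]))
h=np.median(q[:,2]); q=q[abs(q[:,2]-h)<.008]; print(rect(q)); print(np.linalg.lstsq(np.c_[q[:,:2]-q[:,:2].mean(0),np.ones(len(q))],q[:,2],rcond=None)[0])
```

```text
[ 0.5717696  -0.24380688  0.11769062] 0.05465415469045206 66.75898432731628 [ 1.02300971  0.99480264 -5.38088336] [[-0.123  0.992 -0.003]
 [ 0.992  0.123  0.001]
 [ 0.002 -0.002 -1.   ]]
[[ 0.3305  0.0514 -0.0028]
 [-0.0043 -0.0028  0.0654]]
64236 [0.11025644 0.12223017 0.1568858 ]
(array([ 0.56661462, -0.209362  ]), -82.18098878860474, (149.97213745117188, 82.68357849121094))
[-0.00528475  0.00375698  0.12207883]
```

View pics/w3.png

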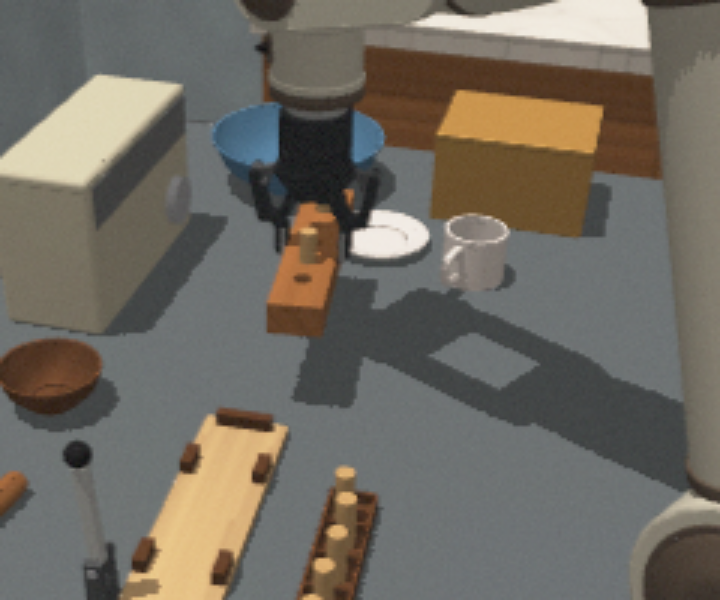

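The rail is gripped level, both pegs still in it. I'll measure where it sits in the hand.

Run:
```python
from h import *
s=manip.read_state();A=R.from_quat(s["ee_rot"]);P=np.load("P3.npy"); T=A.inv().apply(P-s["tool_pos"])
k=(T[:,2]>-.0065)&(T[:,2]<-.0025)&(abs(T[:,1])<.05)&(T[:,0]<.2)&(T[:,0]>.03); q=T[k]
print(len(q),rect(q),q[:,2].mean())
for a in np.arange(.04,.14,.02):
    b=q[abs(q[:,0]-a)<.005]; print(a.round(2),np.percentile(b[:,1],[1,99]).round(4) if len(b) else None, b[:,2].mean().round(4))
print("end",np.percentile(q[:,0],[99,99.8,100]))
```

```text
28852 (array([0.06980218, 0.00033537]), 0.024132955819368362, (79.62686920166016, 56.649200439453125)) -0.005457872046935683
0.04 [-0.0275  0.0278] -0.0054
0.06 [-0.0272  0.0277] -0.0055
0.08 [-0.0274  0.0279] -0.0055
0.1 [-0.0271  0.0279] -0.0055
0.12 None nan
end [0.10867578 0.1091369  0.10960367]<stdin>:6: RuntimeWarning: Mean of empty slice.
  ret = ret.dtype.type(ret / rcount)
```

Run:
```python
from h import *
s=manip.read_state();A=R.from_quat(s["ee_rot"])
im,d,m=grab("wrist");K=m["camera_matrix"];E=m["extrinsics"]
# rectify the plane of the rail's top (tool z=-.0055) to 4 px/mm, tool x 0.03..0.11, y -.03...03
g=np.array([[x,y] for y in np.linspace(-.03,.03,241) for x in np.linspace(.03,.11,321)])
W=A.apply(np.c_[g,np.full(len(g),-.0055)])+s["tool_pos"]; c=W@E[:3,:3].T+E[:3,3]; uv=(c[:,:2]/c[:,2:])*K[0,0]+K[:2,2]
t=cv2.remap(im,uv[:,0].reshape(241,321).astype(np.float32),uv[:,1].reshape(241,321).astype(np.float32),cv2.INTER_LINEAR)
dd=cv2.remap(d,uv[:,0].reshape(241,321).astype(np.float32),uv[:,1].reshape(241,321).astype(np.float32),cv2.INTER_NEAREST)
exp=c[:,2].reshape(241,321); deep=(dd-exp>.002)
n,L,S,ce=cv2.connectedComponentsWithStats(deep.astype(np.uint8))
for i in range(1,n):
    if S[i,4]>300: print(S[i], "x",.03+np.array([S[i,0],S[i,0]+S[i,2]])*.00025,"y",-.03+np.array([S[i,1],S[i,1]+S[i,3]])*.00025)
cv2.imwrite("pics/w4.png",cv2.resize(t,None,fx=2,fy=2))
```

```text
[   0    0  317   11 2954] x [0.03    0.10925] y [-0.03    -0.02725]
[ 27  81  50  59 313] x [0.03675 0.04925] y [-0.00975  0.005  ]
[ 159   82   77   78 4526] x [0.06975 0.089  ] y [-0.0095  0.01  ]
[   0  231  317   10 2624] x [0.03    0.10925] y [0.02775 0.03025]
```

View pics/w4.png

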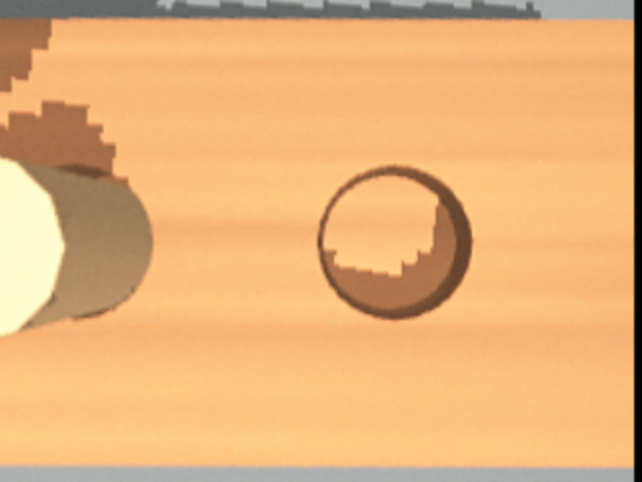

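Hole 4 in the rectified view runs from px 318 to 472, so the rail is only about 0.6 mm off the TCP along its length. Moving over the cradle.

Run:
```python
from h import *
print(np.round(todelta([.5815,.0912,.12],down(np.radians(3.3))),4))
```

```text
[[ 0.3311  0.0511 -0.0029]
 [-0.0045 -0.0031  0.0654]]
```

drive_tool([
  {"tx": 0.03,"ty": 0.005,"tz": -0.003,"ax": -0.004,"ay": -0.003,"az": 0.01,"grip": 0.045},
  {"tx": 0.065,"ty": 0.01,"tz": -0.003,"ax": -0.004,"ay": -0.003,"az": 0.02,"grip": 0.045},
  {"tx": 0.1,"ty": 0.015,"tz": -0.003,"ax": -0.004,"ay": -0.003,"az": 0.03,"grip": 0.045},
  {"tx": 0.135,"ty": 0.02,"tz": -0.003,"ax": -0.004,"ay": -0.003,"az": 0.04,"grip": 0.045},
  {"tx": 0.17,"ty": 0.026,"tz": -0.003,"ax": -0.004,"ay": -0.003,"az": 0.05,"grip": 0.045},
  {"tx": 0.205,"ty": 0.032,"tz": -0.003,"ax": -0.004,"ay": -0.003,"az": 0.06,"grip": 0.045},
  {"tx": 0.24,"ty": 0.038,"tz": -0.003,"ax": -0.004,"ay": -0.003,"az": 0.065,"grip": 0.045},
  {"tx": 0.275,"ty": 0.044,"tz": -0.003,"ax": -0.004,"ay": -0.003,"az": 0.065,"grip": 0.045},
  {"tx": 0.31,"ty": 0.048,"tz": -0.003,"ax": -0.004,"ay": -0.003,"az": 0.065,"grip": 0.045},
  {"tx": 0.331,"ty": 0.051,"tz": -0.003,"ax": -0.004,"ay": -0.003,"az": 0.065,"grip": 0.045},
])

```text
time: 6.12
tool_pos: [0.5811, 0.094, 0.12]
ee_rot: [0.686, 0.728, -0.0, -0.0]
force: [0.1, -0.1, -4.3]
finger_gap: 0.0546
grasp_force: 66.8
```

Run:
```python
from h import *
s=manip.read_state();print(s["finger_gap"],s["grasp_force"],s["tool_pos"])
print(np.round(todelta([.5815,.0912,.06],down(np.radians(3.3))),4))
```

```text
0.05458325711588475 66.7659330368042 [0.58108222 0.09396027 0.11999461]
[[-0.0028  0.0003  0.06  ]
 [-0.0005  0.0001  0.0018]]
```

drive_tool([
  {"tx": -0.001,"ty": 0.0,"tz": 0.03,"ax": 0,"ay": 0,"az": 0.001,"grip": 0.045},
  {"tx": -0.001,"ty": 0.0,"tz": 0.055,"ax": 0,"ay": 0,"az": 0.001,"grip": 0.045},
  {"tx": -0.001,"ty": 0.0,"tz": 0.06,"ax": 0,"ay": 0,"az": 0.001,"grip": 0.045},
  {"tx": -0.001,"ty": 0.0,"tz": 0.06,"ax": 0,"ay": 0,"az": 0.001,"grip": 0.045},
  {"tx": -0.001,"ty": 0.0,"tz": 0.06,"ax": 0,"ay": 0,"az": 0.001,"grip": 0.045},
  {"tx": -0.001,"ty": 0.0,"tz": 0.06,"ax": 0,"ay": 0,"az": 0.001,"grip": 0.045},
])

```text
time: 6.62
tool_pos: [0.5827, 0.0895, 0.0623]
ee_rot: [0.687, 0.727, 0.001, 0.001]
force: [0.8, -0.2, -4.0]
finger_gap: 0.0547
grasp_force: 66.8
```

Run:
```python
from h import *
s=manip.read_state();print(s["finger_gap"],s["tool_pos"])
print(np.round(todelta([.5815,.0912,.0405],down(np.radians(3.3))),4))
```

```text
0.05474523437866236 [0.58273109 0.08945596 0.06227614]
[[ 0.0018 -0.0012  0.0218]
 [ 0.0027  0.001  -0.0011]]
```

drive_tool([
  {"tx": 0,"ty": 0,"tz": 0.0,"ax": 0,"ay": 0,"az": 0,"grip": 0.045},
  {"tx": 0,"ty": 0,"tz": 0.0,"ax": 0,"ay": 0,"az": 0,"grip": 0.045},
  {"tx": 0,"ty": 0,"tz": 0.0,"ax": 0,"ay": 0,"az": 0,"grip": 0.045},
])

```text
time: 6.87
tool_pos: [0.5823, 0.0896, 0.0616]
ee_rot: [0.687, 0.727, 0.0, 0.001]
force: [0.4, 0.5, -4.7]
finger_gap: 0.0547
grasp_force: 66.8
```

Run:
```python
from h import *
s=manip.read_state();print(s["finger_gap"],s["tool_pos"],s["qvel"])
print(np.round(todelta([.5815,.0912,.0405],down(np.radians(3.3))),4))
A=R.from_quat(s["ee_rot"])
# hole 4 in the picture against the tool pose, rail yaw
im,d,m=grab("wrist");P,u,v=world(d,m);T=A.inv().apply(P-s["tool_pos"])
q=T[(T[:,2]>-.0085)&(T[:,2]<-.0025)&(abs(T[:,1])<.05)&(T[:,0]<.12)&(T[:,0]>.05)]; print(rect(q),q[:,2].mean())
q=P[(P[:,2]>.023)&(P[:,2]<.029)&(abs(P[:,1]-.16)<.1)&(abs(P[:,0]-.58)<.1)];print("stops",len(q), q.min(0) if len(q) else 0,q.max(0) if len(q) else 0)
cv2.imwrite("pics/w5.png",im)
```

```text
0.054721584509581346 [0.5822889  0.089588   0.06159363] [ 0.00278448  0.00649576  0.00454161 -0.0002487  -0.00215207  0.00067181]
[[ 0.0017 -0.0007  0.0211]
 [ 0.0021  0.001  -0.0009]]
(array([7.97691116e-02, 5.23319244e-05]), 0.051296211779117584, (59.56208419799805, 56.68590545654297)) -0.005200076555481276
stops 1368 [0.535927   0.14325909 0.02300214] [0.63914924 0.21359309 0.02899943]
```

View pics/w5.png

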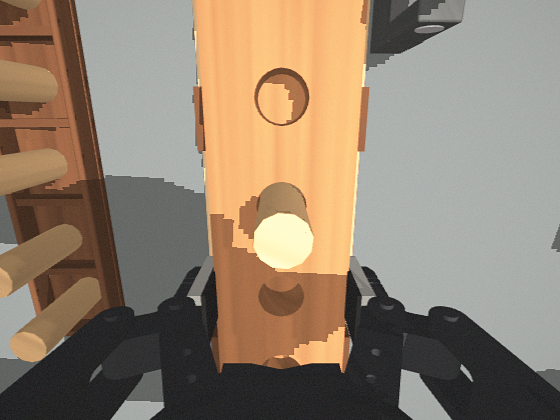

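The stops show evenly either side of the rail (left 193–203, right 358–368), so it is centred. Lowering.

drive_tool([
  {"tx": 0.0017,"ty": -0.0007,"tz": 0.002,"ax": 0.002,"ay": 0.001,"az": -0.001,"grip": 0.045},
  {"tx": 0.0017,"ty": -0.0007,"tz": 0.006,"ax": 0.002,"ay": 0.001,"az": -0.001,"grip": 0.045},
  {"tx": 0.0017,"ty": -0.0007,"tz": 0.01,"ax": 0.002,"ay": 0.001,"az": -0.001,"grip": 0.045},
  {"tx": 0.0017,"ty": -0.0007,"tz": 0.014,"ax": 0.002,"ay": 0.001,"az": -0.001,"grip": 0.045},
  {"tx": 0.0017,"ty": -0.0007,"tz": 0.018,"ax": 0.002,"ay": 0.001,"az": -0.001,"grip": 0.045},
  {"tx": 0.0017,"ty": -0.0007,"tz": 0.021,"ax": 0.002,"ay": 0.001,"az": -0.001,"grip": 0.045},
  {"tx": 0.0017,"ty": -0.0007,"tz": 0.021,"ax": 0.002,"ay": 0.001,"az": -0.001,"grip": 0.045},
  {"tx": 0.0017,"ty": -0.0007,"tz": 0.021,"ax": 0.002,"ay": 0.001,"az": -0.001,"grip": 0.045},
])

```text
time: 7.58
tool_pos: [0.5811, 0.0914, 0.0404]
ee_rot: [0.686, 0.727, -0.0, -0.0]
force: [-7.2, -0.6, 9.6]
finger_gap: 0.0544
grasp_force: 68.5
```

Run:
```python
from h import *
s=manip.read_state();print(s["finger_gap"],s["tool_pos"],s["force"])
print(np.round(todelta([.5815,.0912,.0405],down(np.radians(3.3))),4))
A=R.from_quat(s["ee_rot"])
im,d,m=grab("wrist");P,u,v=world(d,m)
q=P[(P[:,2]>.04)&(P[:,2]<.056)&(abs(P[:,1]-.17)<.03)&(abs(P[:,0]-.58)<.04)];print(rect(q),np.percentile(q[:,2],[5,50,95]))
```

```text
0.05435825163794408 [0.58111773 0.09136367 0.0403949 ] [-7.20818627 -0.62968813  9.59898286]
[[-0.0002  0.0004 -0.0001]
 [-0.0011  0.      0.0005]]
(array([0.57670691, 0.16963528]), -86.67121195793152, (62.212730407714844, 56.458473205566406)) [0.04433994 0.04545487 0.04652279]
```

drive_tool([
  {"tx": 0,"ty": 0,"tz": 0.0,"ax": 0,"ay": 0,"az": 0,"grip": 0.058},
  {"tx": 0,"ty": 0,"tz": 0.0,"ax": 0,"ay": 0,"az": 0,"grip": 0.07},
  {"tx": 0,"ty": 0,"tz": 0.0,"ax": 0,"ay": 0,"az": 0,"grip": 0.085},
  {"tx": 0,"ty": 0,"tz": 0.0,"ax": 0,"ay": 0,"az": 0,"grip": 0.085},
  {"tx": 0,"ty": 0,"tz": -0.03,"ax": 0,"ay": 0,"az": 0,"grip": 0.085},
  {"tx": 0,"ty": 0,"tz": -0.06,"ax": 0,"ay": 0,"az": 0,"grip": 0.085},
  {"tx": 0,"ty": 0,"tz": -0.1,"ax": 0,"ay": 0,"az": 0,"grip": 0.085},
  {"tx": 0,"ty": 0,"tz": -0.14,"ax": 0,"ay": 0,"az": 0,"grip": 0.085},
  {"tx": 0,"ty": 0,"tz": -0.18,"ax": 0,"ay": 0,"az": 0,"grip": 0.085},
  {"tx": 0,"ty": 0,"tz": -0.2,"ax": 0,"ay": 0,"az": 0,"grip": 0.085},
])

```text
time: 8.47
tool_pos: [0.5821, 0.0914, 0.2451]
ee_rot: [0.686, 0.727, 0.002, 0.002]
force: [0.1, -1.5, 0.5]
finger_gap: 0.0851
grasp_force: 0.0
```

```bash
cat > rail.py <<'E'
from h import *
def rail():
    im,d,m=grab("wrist");P,u,v=world(d,m)
    q=P[(P[:,2]>.0415)&(P[:,2]<.05)&(abs(P[:,1]-.09)<.16)&(abs(P[:,0]-.5815)<.038)];r=rect(q)
    f=np.linalg.lstsq(np.c_[q[:,:2]-q[:,:2].mean(0),np.ones(len(q))],q[:,2],rcond=None)[0]
    print("rail",r,f.round(4)); return im,d,m,P,r
E
python3 - <<'E'
from rail import *
print(manip.read_state()["tool_pos"])
im,d,m,P,r=rail(); cv2.imwrite("pics/w6.png",im)
pg=P[(P[:,2]>.055)&(P[:,2]<.1)&(abs(P[:,0]-.58)<.04)&(abs(P[:,1]-.09)<.13)]; print("pegs",np.unique((pg[:,1]*50).round()/50,return_counts=True),pg[:,2].max())
kb=P[(P[:,2]>.1)&(P[:,0]>.6)&(P[:,1]>.15)&(P[:,1]<.3)&(P[:,0]<.72)]; print("knob",kb.max(0),kb.min(0))
E
```

```text
[0.58214824 0.09140513 0.24511961]
rail (array([0.58107312, 0.09040425]), -86.91719079017639, (270.3779602050781, 56.09913635253906)) [0.0006 0.0003 0.0454]
pegs (array([0.  , 0.02, 0.12, 0.14]), array([ 95, 288, 144, 195])) 0.08135656936040321
knob [0.64753791 0.22444992 0.17437415] [0.62646135 0.20256037 0.10006972]
```

View pics/w6.png

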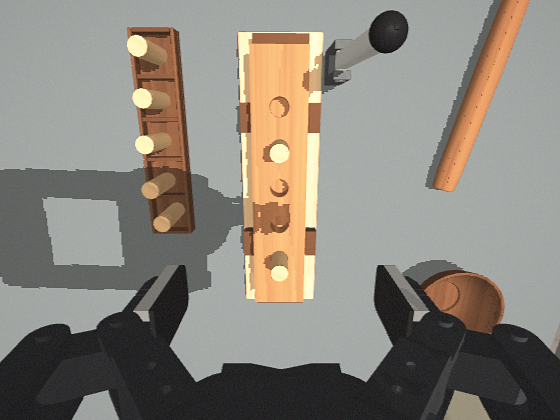

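The rail is fully down (top 45.4 mm, slope under 0.001) with its pegs at (279,152) and (280,266). The knob is at (388,32), upright. Next I'll swing the clamp by pushing the knob from its far side with closed fingers.

```bash
cat >> h.py <<'E'
C=np.array([.5812,.0905]);YAW=np.radians(3.2)
def cr(x,y,z): 
    c,s=np.cos(YAW),np.sin(YAW); return [C[0]+c*x-s*y,C[1]+s*x+c*y,z]
E
python3 - <<'E'
from h import *
for p in ((.1,.12,.24),(.1,.12,.155)): print(np.round(todelta(cr(*p),down(YAW)),4))
E
```

```text
[[0.119  0.0985 0.0082]
 [0.0077 0.0003 0.0022]]
[[0.119  0.0978 0.0932]
 [0.0077 0.0003 0.0022]]
```

drive_tool([
  {"tx": 0.119,"ty": 0.098,"tz": 0,"ax": 0,"ay": 0,"az": 0.002,"grip": 0.0},
  {"tx": 0.119,"ty": 0.098,"tz": 0,"ax": 0,"ay": 0,"az": 0.002,"grip": 0.0},
  {"tx": 0.119,"ty": 0.098,"tz": 0,"ax": 0,"ay": 0,"az": 0.002,"grip": 0.0},
  {"tx": 0.119,"ty": 0.098,"tz": 0,"ax": 0,"ay": 0,"az": 0.002,"grip": 0.0},
  {"tx": 0.119,"ty": 0.098,"tz": 0,"ax": 0,"ay": 0,"az": 0.002,"grip": 0.0},
  {"tx": 0.119,"ty": 0.098,"tz": 0,"ax": 0,"ay": 0,"az": 0.002,"grip": 0.0},
  {"tx": 0.119,"ty": 0.098,"tz": 0.03,"ax": 0,"ay": 0,"az": 0.002,"grip": 0.0},
  {"tx": 0.119,"ty": 0.098,"tz": 0.06,"ax": 0,"ay": 0,"az": 0.002,"grip": 0.0},
  {"tx": 0.119,"ty": 0.098,"tz": 0.093,"ax": 0,"ay": 0,"az": 0.002,"grip": 0.0},
  {"tx": 0.119,"ty": 0.098,"tz": 0.093,"ax": 0,"ay": 0,"az": 0.002,"grip": 0.0},
])

```text
time: 9.35
tool_pos: [0.6714, 0.2147, 0.1436]
ee_rot: [0.687, 0.726, -0.001, -0.001]
force: [0.7, -0.2, 1.5]
finger_gap: -0.0001
grasp_force: 0.0
```

Run:
```python
from h import *
s=manip.read_state();print(s["finger_gap"],s["tool_pos"],s["force"])
print(np.round(todelta(cr(.1,.12,.155),down(YAW)),4))
im,d,m=grab("wrist");cv2.imwrite("pics/w7.png",im)
```

```text
-0.00010254085708303224 [0.67136186 0.21474229 0.14358372] [ 0.745901   -0.17035774  1.51582533]
[[ 0.001   0.003  -0.0114]
 [-0.0029  0.0002 -0.0008]]
```

View pics/w7.png

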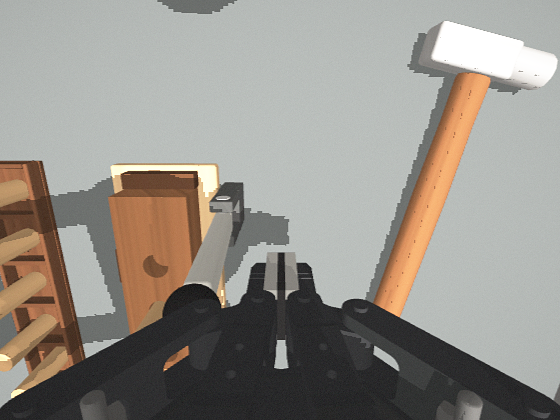

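The knob is at (190,305), left of the closed fingers at (280,270). I'll raise slightly and push it over.

drive_tool([
  {"tx": 0.001,"ty": 0.0,"tz": -0.028,"ax": 0,"ay": 0,"az": 0,"grip": 0.0},
  {"tx": 0.001,"ty": -0.008,"tz": -0.028,"ax": 0,"ay": 0,"az": 0,"grip": 0.0},
  {"tx": 0.001,"ty": -0.016,"tz": -0.028,"ax": 0,"ay": 0,"az": 0,"grip": 0.0},
  {"tx": 0.001,"ty": -0.025,"tz": -0.026,"ax": 0,"ay": 0,"az": 0,"grip": 0.0},
  {"tx": 0.001,"ty": -0.035,"tz": -0.024,"ax": 0,"ay": 0,"az": 0,"grip": 0.0},
  {"tx": 0.001,"ty": -0.045,"tz": -0.022,"ax": 0,"ay": 0,"az": 0,"grip": 0.0},
  {"tx": 0.001,"ty": -0.055,"tz": -0.018,"ax": 0,"ay": 0,"az": 0,"grip": 0.0},
  {"tx": 0.001,"ty": -0.065,"tz": -0.014,"ax": 0,"ay": 0,"az": 0,"grip": 0.0},
  {"tx": 0.001,"ty": -0.075,"tz": -0.009,"ax": 0,"ay": 0,"az": 0,"grip": 0.0},
  {"tx": 0.001,"ty": -0.075,"tz": -0.009,"ax": 0,"ay": 0,"az": 0,"grip": 0.0},
])

```text
time: 10.23
tool_pos: [0.5952, 0.212, 0.1551]
ee_rot: [0.687, 0.727, -0.001, -0.001]
force: [0.2, 0.1, -0.3]
finger_gap: -0.0003
grasp_force: 0.0
```

Run:
```python
from h import *
s=manip.read_state();print(s["finger_gap"],s["tool_pos"],s["force"])
print(np.round(todelta(cr(.009,.12,.129),down(YAW)),4),np.round(todelta(cr(-.015,.12,.077),down(YAW)),4))
im,d,m=grab("wrist");cv2.imwrite("pics/w8.png",im)
im,d,m=grab("side");cv2.imwrite("pics/w8s.png",cv2.resize(im[130:330,130:330],(600,600)))
```

```text
-0.0003187072568219219 [0.59520384 0.21200759 0.15506287] [ 0.23359892  0.10396074 -0.31764668]
[[-0.0005 -0.0117  0.0261]
 [-0.0025  0.0003  0.    ]] [[-0.0005 -0.0356  0.0782]
 [-0.0025  0.0003  0.    ]]
```

View pics/w8s.png

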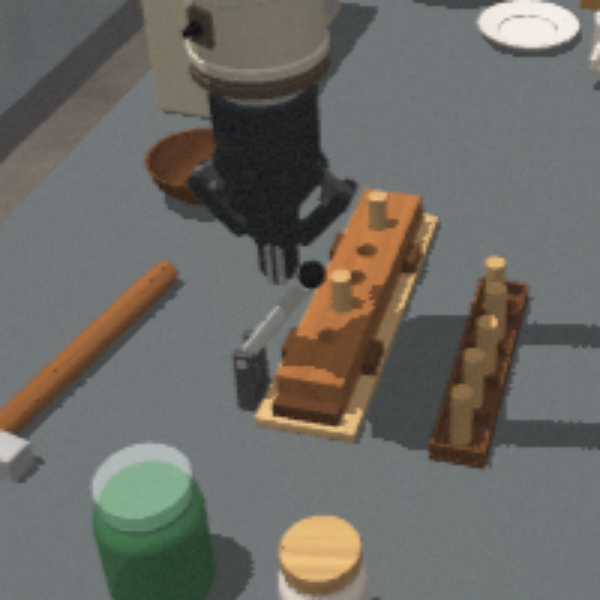

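The clamp is partly over, with its knob at (312,274), and the rail hasn't moved. Continuing the arc.

drive_tool([
  {"tx": 0,"ty": -0.004,"tz": 0.008,"ax": 0,"ay": 0,"az": 0,"grip": 0.0},
  {"tx": 0,"ty": -0.008,"tz": 0.017,"ax": 0,"ay": 0,"az": 0,"grip": 0.0},
  {"tx": 0,"ty": -0.012,"tz": 0.026,"ax": 0,"ay": 0,"az": 0,"grip": 0.0},
  {"tx": 0,"ty": -0.019,"tz": 0.036,"ax": 0,"ay": 0,"az": 0,"grip": 0.0},
  {"tx": 0,"ty": -0.027,"tz": 0.047,"ax": 0,"ay": 0,"az": 0,"grip": 0.0},
  {"tx": 0,"ty": -0.032,"tz": 0.057,"ax": 0,"ay": 0,"az": 0,"grip": 0.0},
  {"tx": 0,"ty": -0.035,"tz": 0.066,"ax": 0,"ay": 0,"az": 0,"grip": 0.0},
  {"tx": 0,"ty": -0.036,"tz": 0.073,"ax": 0,"ay": 0,"az": 0,"grip": 0.0},
  {"tx": 0,"ty": -0.036,"tz": 0.078,"ax": 0,"ay": 0,"az": 0,"grip": 0.0},
  {"tx": 0,"ty": -0.036,"tz": 0.078,"ax": 0,"ay": 0,"az": 0,"grip": 0.0},
])

```text
time: 11.17
tool_pos: [0.561, 0.2105, 0.0766]
ee_rot: [0.687, 0.727, -0.001, -0.001]
force: [-0.9, 0.2, -1.0]
finger_gap: 0.0002
grasp_force: 0.0
```

drive_tool([
  {"tx": 0,"ty": 0,"tz": 0.001,"ax": 0,"ay": 0,"az": 0,"grip": 0.0},
  {"tx": 0,"ty": 0,"tz": 0.002,"ax": 0,"ay": 0,"az": 0,"grip": 0.0},
  {"tx": 0,"ty": 0,"tz": 0.002,"ax": 0,"ay": 0,"az": 0,"grip": 0.0},
])

```text
time: 11.42
tool_pos: [0.5616, 0.2107, 0.0761]
ee_rot: [0.687, 0.727, -0.0, -0.0]
force: [-0.2, 0.8, 0.3]
finger_gap: 0.0001
grasp_force: 0.0
```

Run:
```python
from h import *
s=manip.read_state();print(s["finger_gap"],s["tool_pos"],s["force"])
print(np.round(todelta(cr(0.0,0.0,.245),down(YAW)),4))
```

```text
0.00011070985626965101 [0.56161017 0.21066388 0.07608496] [-0.15548169  0.83937074  0.25521931]
[[-1.210e-01  1.280e-02 -1.689e-01]
 [-5.000e-04 -1.000e-04  1.000e-04]]
```

drive_tool([
  {"tx": 0,"ty": 0,"tz": 0.001,"ax": 0,"ay": 0,"az": 0,"grip": 0.0},
  {"tx": 0,"ty": 0,"tz": 0.002,"ax": 0,"ay": 0,"az": 0,"grip": 0.0},
  {"tx": 0,"ty": 0,"tz": 0.003,"ax": 0,"ay": 0,"az": 0,"grip": 0.0},
  {"tx": 0,"ty": 0,"tz": 0.003,"ax": 0,"ay": 0,"az": 0,"grip": 0.0},
])

```text
time: 11.75
tool_pos: [0.5618, 0.2107, 0.0756]
ee_rot: [0.687, 0.727, 0.001, 0.0]
force: [-12.2, -4.2, 31.1]
finger_gap: -0.0002
grasp_force: 15.8
```

drive_tool([
  {"tx": 0,"ty": 0,"tz": -0.03,"ax": 0,"ay": 0,"az": 0,"grip": 0.0},
  {"tx": 0,"ty": 0,"tz": -0.06,"ax": 0,"ay": 0,"az": 0,"grip": 0.0},
  {"tx": -0.02,"ty": 0,"tz": -0.1,"ax": 0,"ay": 0,"az": 0,"grip": 0.05},
  {"tx": -0.05,"ty": 0,"tz": -0.14,"ax": 0,"ay": 0,"az": 0,"grip": 0.05},
  {"tx": -0.09,"ty": 0,"tz": -0.17,"ax": 0,"ay": 0,"az": 0,"grip": 0.05},
  {"tx": -0.12,"ty": -0.03,"tz": -0.172,"ax": 0,"ay": 0,"az": 0,"grip": 0.05},
  {"tx": -0.12,"ty": -0.03,"tz": -0.172,"ax": 0,"ay": 0,"az": 0,"grip": 0.05},
  {"tx": -0.12,"ty": -0.03,"tz": -0.172,"ax": 0,"ay": 0,"az": 0,"grip": 0.05},
  {"tx": -0.12,"ty": -0.03,"tz": -0.172,"ax": 0,"ay": 0,"az": 0,"grip": 0.05},
])

```text
time: 12.5
tool_pos: [0.5382, 0.0887, 0.2453]
ee_rot: [0.688, 0.726, 0.0, -0.0]
force: [0.3, 0.1, -1.0]
finger_gap: 0.0503
grasp_force: 0.0
```

Run:
```python
from rail import *
s=manip.read_state();print(s["tool_pos"],s["finger_gap"])
im,d,m,P,r=rail(); cv2.imwrite("pics/w9.png",im);np.savez("w9.npz",d=d,im=im,E=m["extrinsics"],K=m["camera_matrix"])
# hole positions: rectify rail top and find depth drops
K=m["camera_matrix"];E=m["extrinsics"]
gx,gy=np.meshgrid(np.linspace(-.03,.03,241),np.linspace(-.14,.14,1121))
W=np.array([cr(0,0,0)]);c,sn=np.cos(YAW),np.sin(YAW)
X=np.stack([C[0]+c*gx-sn*gy,C[1]+sn*gx+c*gy,np.full_like(gx,.0454)],-1)@E[:3,:3].T+E[:3,3]
uv=(X[...,:2]/X[...,2:])*K[0,0]+K[:2,2]; uv=uv.astype(np.float32)
dd=cv2.remap(d,uv[...,0],uv[...,1],cv2.INTER_NEAREST); n,L,S,ce=cv2.connectedComponentsWithStats(((dd-X[...,2])>.002).astype(np.uint8))
for i in range(1,n):
    a=S[i]; 
    if 40<a[2]<100 and 40<a[3]<100: print("hole x'",-.03+(a[0]+a[2]/2)*.00025,"y'",-.14+(a[1]+a[3]/2)*.00025,a[2:]*.25)
for x0 in("tray","rail"):
  lo=(.0545,.062) if x0=="tray" else (.0765,.084); cx=.452 if x0=="tray" else .581
  pg=P[(P[:,2]>lo[0])&(P[:,2]<lo[1])&(abs(P[:,0]-cx)<.03)&(abs(P[:,1]-.12)<.16)]
  bins=np.zeros((350,1100),np.uint8); ij=((pg[:,:2]+[0,.1])*1000).astype(int); bins[ij[:,1],ij[:,0]]=255
  n,L,S,ce=cv2.connectedComponentsWithStats(cv2.dilate(bins,np.ones((3,3))))
  for i in range(1,n):
    k=L[ij[:,1],ij[:,0]]==i
    if k.sum()>30: print(x0,np.round(cv2.minEnclosingCircle((pg[k,:2]*1000).astype(np.float32))[0],1),pg[k,2].mean().round(4))
kb=P[(P[:,2]>.047)&(P[:,2]<.075)&(abs(P[:,1]-.21)<.02)&(abs(P[:,0]-.58)<.09)]; kk=np.linspace(.52,.63,8)
for a,b in zip(kk,kk[1:]):
    q=kb[(kb[:,0]>a)&(kb[:,0]<b)]; print("bar",a.round(3),np.percentile(q[:,2],95).round(4) if len(q) else None,end=" ")
```

```text
[0.53816194 0.08867638 0.24527861] 0.05030416165962269
rail (array([0.58844055, 0.09068018]), -86.9596951007843, (270.0060119628906, 71.07405853271484)) [0.0007 0.0004 0.0454]
hole x' -0.00024999999999999675 y' -0.03987500000000001 [  19.5    19.25 1142.75]
hole x' -0.00012499999999999664 y' 0.00012499999999998623 [  19.75   19.25 1137.5 ]
hole x' 0.0 y' 0.080625 [  18.5    19.25 1126.75]
tray [462.5  48.8] 0.0572
tray [452.3  83.9] 0.0571
tray [449.7 128.4] 0.0572
tray [450.3 170.3] 0.0572
tray [448.9 214.3] 0.0572
rail [585.6  10.7] 0.0792
rail [578.8 130.3] 0.0794
bar 0.52 0.0632 bar 0.536 0.0595 bar 0.551 0.0594 bar 0.567 0.0595 bar 0.583 0.0596 bar 0.599 0.0595 bar 0.614 0.062
```

View pics/w9.png

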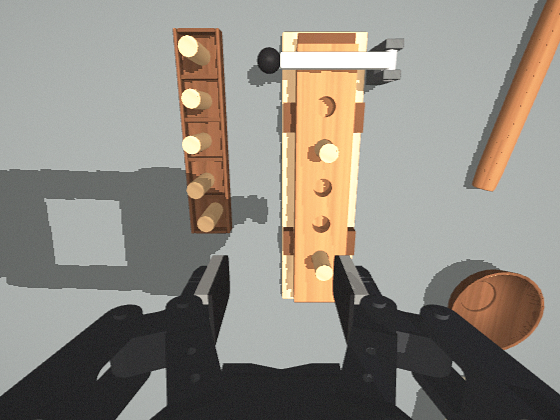

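The clamp is shut: its bar is level at 59.5 mm and the knob is at (268,60). Empty holes at (321,223), (322,187) and (325,106) are at y' = -0.04, 0 and +0.08. Starting the pegs.

```bash
cat > go.py <<'E'
import sys
from h import *
s=manip.read_state();print(s["tool_pos"],s["finger_gap"],s["grasp_force"],s["force"].round(1))
a=list(map(float,sys.argv[2:]))
for z in a[2:]: 
    t,r=todelta(cr(a[0],a[1],z) if sys.argv[1]=="c" else [a[0],a[1],z],down(YAW)); print(z,t.round(4),r.round(4))
E
python3 go.py w .4625 .0488 .12 .049
```

```text
[0.53827453 0.08931522 0.24476456] 0.050275329672408914 0.0 [0.4 0.5 0.3]
0.12 [-0.0363 -0.0778  0.1248] [-0.0009 -0.0003 -0.0003]
0.049 [-0.0363 -0.0777  0.1958] [-0.0009 -0.0003 -0.0003]
```

drive_tool([
  {"tx": -0.036,"ty": -0.078,"tz": 0.03,"ax": 0,"ay": 0,"az": 0,"grip": 0.05},
  {"tx": -0.036,"ty": -0.078,"tz": 0.06,"ax": 0,"ay": 0,"az": 0,"grip": 0.05},
  {"tx": -0.036,"ty": -0.078,"tz": 0.1,"ax": 0,"ay": 0,"az": 0,"grip": 0.05},
  {"tx": -0.036,"ty": -0.078,"tz": 0.13,"ax": 0,"ay": 0,"az": 0,"grip": 0.05},
  {"tx": -0.036,"ty": -0.078,"tz": 0.135,"ax": 0,"ay": 0,"az": 0,"grip": 0.05},
  {"tx": -0.036,"ty": -0.078,"tz": 0.135,"ax": 0,"ay": 0,"az": 0,"grip": 0.05},
  {"tx": -0.036,"ty": -0.078,"tz": 0.135,"ax": 0,"ay": 0,"az": 0,"grip": 0.05},
])

```text
time: 13.13
tool_pos: [0.4632, 0.0494, 0.111]
ee_rot: [0.687, 0.727, -0.0, -0.0]
force: [0.2, -0.3, 0.9]
finger_gap: 0.0496
grasp_force: 0.0
```

```bash
python3 go.py w .4625 .0488  .049
```

```text
[0.46320534 0.04938231 0.11101293] 0.049573196467048365 0.0 [ 0.2 -0.3  0.9]
0.049 [-0.0006 -0.0007  0.062 ] [-0.001  -0.0002  0.0009]
```

drive_tool([
  {"tx": -0.0006,"ty": -0.0007,"tz": 0.025,"ax": 0,"ay": 0,"az": 0,"grip": 0.05},
  {"tx": -0.0006,"ty": -0.0007,"tz": 0.05,"ax": 0,"ay": 0,"az": 0,"grip": 0.05},
  {"tx": -0.0006,"ty": -0.0007,"tz": 0.062,"ax": 0,"ay": 0,"az": 0,"grip": 0.05},
  {"tx": -0.0006,"ty": -0.0007,"tz": 0.062,"ax": 0,"ay": 0,"az": 0,"grip": 0.05},
  {"tx": -0.0006,"ty": -0.0007,"tz": 0.062,"ax": 0,"ay": 0,"az": 0,"grip": 0.03},
  {"tx": -0.0006,"ty": -0.0007,"tz": 0.062,"ax": 0,"ay": 0,"az": 0,"grip": 0.008},
  {"tx": -0.0006,"ty": -0.0007,"tz": 0.062,"ax": 0,"ay": 0,"az": 0,"grip": 0.008},
  {"tx": -0.0006,"ty": -0.0007,"tz": 0.062,"ax": 0,"ay": 0,"az": 0,"grip": 0.008},
  {"tx": -0.0006,"ty": -0.0007,"tz": 0.062,"ax": 0,"ay": 0,"az": 0,"grip": 0.008},
  {"tx": -0.0006,"ty": -0.0007,"tz": 0.062,"ax": 0,"ay": 0,"az": 0,"grip": 0.008},
])

```text
time: 13.97
tool_pos: [0.4628, 0.0482, 0.0499]
ee_rot: [0.687, 0.727, 0.001, 0.001]
force: [-1.0, 1.2, 8.2]
finger_gap: 0.016
grasp_force: 58.3
```

```bash
python3 go.py c 0 -.04  .13
```

```text
[0.46277698 0.04822683 0.04988954] 0.015979744082320467 58.32030951976776 [-1.   1.2  8.2]
0.13 [-0.0044  0.1208 -0.0798] [0.0022 0.0002 0.0002]
```

drive_tool([
  {"tx": 0,"ty": 0,"tz": -0.03,"ax": 0,"ay": 0,"az": 0,"grip": 0.008},
  {"tx": 0,"ty": 0,"tz": -0.06,"ax": 0,"ay": 0,"az": 0,"grip": 0.008},
  {"tx": -0.002,"ty": 0.03,"tz": -0.08,"ax": 0,"ay": 0,"az": 0,"grip": 0.008},
  {"tx": -0.003,"ty": 0.06,"tz": -0.08,"ax": 0,"ay": 0,"az": 0,"grip": 0.008},
  {"tx": -0.004,"ty": 0.09,"tz": -0.08,"ax": 0,"ay": 0,"az": 0,"grip": 0.008},
  {"tx": -0.0044,"ty": 0.121,"tz": -0.08,"ax": 0,"ay": 0,"az": 0,"grip": 0.008},
  {"tx": -0.0044,"ty": 0.121,"tz": -0.08,"ax": 0,"ay": 0,"az": 0,"grip": 0.008},
  {"tx": -0.0044,"ty": 0.121,"tz": -0.08,"ax": 0,"ay": 0,"az": 0,"grip": 0.008},
  {"tx": -0.0044,"ty": 0.121,"tz": -0.08,"ax": 0,"ay": 0,"az": 0,"grip": 0.008},
])

```text
time: 14.72
tool_pos: [0.5824, 0.0506, 0.1283]
ee_rot: [0.687, 0.727, -0.0, -0.0]
force: [-1.3, -0.4, -0.6]
finger_gap: 0.016
grasp_force: 58.7
```

```bash
cat > hand.py <<'E'
from h import *
def hand():
    s=manip.read_state();im,d,m=grab("wrist");A=R.from_quat(s["ee_rot"]);P,u,v=world(d,m);T=A.inv().apply(P-s["tool_pos"])
    k=(abs(T[:,0])<.03)&(abs(T[:,1])<.012)&(T[:,2]<.03)&(T[:,2]>-.03); q=T[k]; bgr=im[v[k],u[k]].astype(int)
    wood=(bgr[:,2]-bgr[:,0]>25); q=q[wood]
    top=q[:,2].min() if len(q) else 0; t=q[q[:,2]<np.percentile(q[:,2],3)+.003]
    print("hand",len(q),"top tool z",np.percentile(q[:,2],[1,5,50]).round(4),"centre",np.round(cv2.minEnclosingCircle((t[:,:2]*1000).astype(np.float32)),1) if 0 else cv2.minEnclosingCircle((t[:,:2]*1000).astype(np.float32)))
    # side of the peg lower down (lean): leading edge at depths
    for z in np.arange(-.006,.03,.006):
        b=T[(abs(T[:,2]-z)<.002)&(abs(T[:,0])<.03)&(abs(T[:,1])<.006)]; print(z.round(3),b[:,0].max().round(4) if len(b) else None,end="; ")
    return im
E
python3 go.py c 0 -.04 .095; python3 -c "
from hand import *
cv2.imwrite('pics/w10.png',hand())"
```

```text
[0.58238544 0.05064829 0.12834232] 0.015984830766140674 58.74626398086548 [-1.3 -0.4 -0.6]
0.095 [-0.0001  0.0011  0.0333] [-0.0009 -0.      0.0003]
hand 2468 top tool z [-0.0185 -0.0082 -0.0062] centre ((-2.8109827041625977, 0.07326488196849823), 12.562541007995605)
-0.006 0.0098; 0.0 0.0095; 0.006 0.0096; 0.012 0.0093; 0.018 0.0093; 0.024 0.0095;
```

View pics/w10.png

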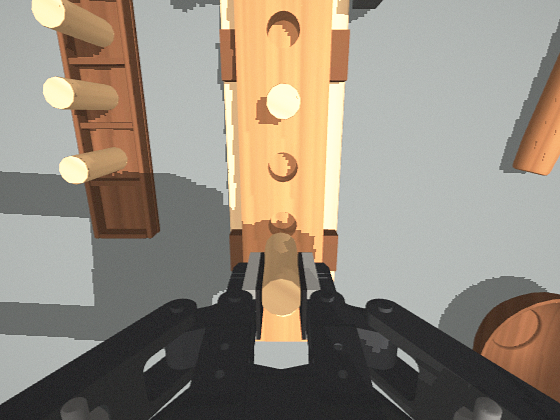

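The peg is upright in the hand, its leading edge at 9.5 mm all along, with the bottom near (283,235). The hole is just below it. Lowering to just above the hole.

drive_tool([
  {"tx": -0.0006,"ty": 0.001,"tz": 0.01,"ax": 0,"ay": 0,"az": 0,"grip": 0.008},
  {"tx": -0.0006,"ty": 0.001,"tz": 0.02,"ax": 0,"ay": 0,"az": 0,"grip": 0.008},
  {"tx": -0.0006,"ty": 0.001,"tz": 0.03,"ax": 0,"ay": 0,"az": 0,"grip": 0.008},
  {"tx": -0.0006,"ty": 0.001,"tz": 0.03,"ax": 0,"ay": 0,"az": 0,"grip": 0.008},
  {"tx": -0.0006,"ty": 0.001,"tz": 0.03,"ax": 0,"ay": 0,"az": 0,"grip": 0.008},
  {"tx": -0.0006,"ty": 0.001,"tz": 0.03,"ax": 0,"ay": 0,"az": 0,"grip": 0.008},
])

```text
time: 15.27
tool_pos: [0.5836, 0.05, 0.0979]
ee_rot: [0.687, 0.727, -0.0, -0.0]
force: [0.1, 0.1, -0.9]
finger_gap: 0.0161
grasp_force: 58.7
```

```bash
python3 go.py c -.0002 -.0405 .072; sleep 0; python3 -c "
from hand import *
hand()"; python3 go.py c -.0002 -.0405 .072
```

```text
[0.58360991 0.04999429 0.09787878] 0.016138962273359612 58.744003772735596 [ 0.1  0.1 -0.9]
0.072 [ 0.0001 -0.0003  0.0259] [-0.0011 -0.      0.0001]
hand 2471 top tool z [-0.0195 -0.0083 -0.0063] centre ((-2.827631711959839, -0.3390624523162842), 12.549631118774414)
-0.006 0.0097; 0.0 0.0094; 0.006 0.0095; 0.012 0.0092; 0.018 0.0093; 0.024 0.0093; [0.58379641 0.05000188 0.09815049] 0.015968279800989242 58.74374985694885 [-0.3 -0.3  0.4]
0.072 [ 0.0001 -0.0005  0.0262] [-0.0006  0.      0.0001]
```

drive_tool([
  {"tx": 0.0,"ty": -0.0005,"tz": 0.003,"ax": 0,"ay": 0,"az": 0,"grip": 0.008},
  {"tx": 0.0,"ty": -0.0005,"tz": 0.006,"ax": 0,"ay": 0,"az": 0,"grip": 0.008},
  {"tx": 0.0,"ty": -0.0005,"tz": 0.009,"ax": 0,"ay": 0,"az": 0,"grip": 0.008},
  {"tx": 0.0,"ty": -0.0005,"tz": 0.011,"ax": 0,"ay": 0,"az": 0,"grip": 0.008},
  {"tx": 0.0,"ty": -0.0005,"tz": 0.011,"ax": 0,"ay": 0,"az": 0,"grip": 0.008},
])

```text
time: 15.73
tool_pos: [0.583, 0.05, 0.0863]
ee_rot: [0.687, 0.727, -0.0, -0.001]
force: [-0.1, 0.5, -0.3]
finger_gap: 0.0157
grasp_force: 58.7
```

drive_tool([
  {"tx": 0.0,"ty": 0,"tz": 0.004,"ax": 0,"ay": 0,"az": 0,"grip": 0.008},
  {"tx": 0.0,"ty": 0,"tz": 0.008,"ax": 0,"ay": 0,"az": 0,"grip": 0.008},
  {"tx": 0.0,"ty": 0,"tz": 0.011,"ax": 0,"ay": 0,"az": 0,"grip": 0.008},
  {"tx": 0.0,"ty": 0,"tz": 0.013,"ax": 0,"ay": 0,"az": 0,"grip": 0.008},
  {"tx": 0.0,"ty": 0,"tz": 0.015,"ax": 0,"ay": 0,"az": 0,"grip": 0.008},
  {"tx": 0.0,"ty": 0,"tz": 0.015,"ax": 0,"ay": 0,"az": 0,"grip": 0.008},
])

```text
time: 16.23
tool_pos: [0.5832, 0.05, 0.072]
ee_rot: [0.687, 0.727, -0.0, -0.0]
force: [0.5, 0.3, 1.1]
finger_gap: 0.0161
grasp_force: 58.8
```

drive_tool([
  {"tx": 0.0,"ty": 0,"tz": 0,"ax": 0,"ay": 0,"az": 0,"grip": 0.03},
  {"tx": 0.0,"ty": 0,"tz": 0,"ax": 0,"ay": 0,"az": 0,"grip": 0.045},
  {"tx": 0.0,"ty": 0,"tz": 0,"ax": 0,"ay": 0,"az": 0,"grip": 0.05},
  {"tx": 0.0,"ty": 0,"tz": -0.03,"ax": 0,"ay": 0,"az": 0,"grip": 0.05},
  {"tx": 0.0,"ty": 0,"tz": -0.06,"ax": 0,"ay": 0,"az": 0,"grip": 0.05},
  {"tx": 0.01,"ty": -0.03,"tz": -0.06,"ax": 0,"ay": 0,"az": 0,"grip": 0.05},
  {"tx": 0.02,"ty": -0.065,"tz": -0.06,"ax": 0,"ay": 0,"az": 0,"grip": 0.05},
  {"tx": 0.03,"ty": -0.1,"tz": -0.05,"ax": 0,"ay": 0,"az": 0,"grip": 0.05},
  {"tx": 0.041,"ty": -0.129,"tz": -0.04,"ax": 0,"ay": 0,"az": 0,"grip": 0.05},
  {"tx": 0.041,"ty": -0.129,"tz": -0.04,"ax": 0,"ay": 0,"az": 0,"grip": 0.05},
])

```text
time: 17.07
tool_pos: [0.4468, 0.0849, 0.1101]
ee_rot: [0.687, 0.727, -0.002, -0.002]
force: [0.5, -1.4, 0.8]
finger_gap: 0.0501
grasp_force: 0.0
```

```bash
python3 go.py w .4523 .0839  .049
python3 - <<'E'
from h import *
im,d,m=grab("wrist");P,u,v=world(d,m)
for n,c,lo in (("P1",(.4523,.0839),.054),("h1",cr(0,-.04,0)[:2],.07)):
    q=P[(np.hypot(P[:,0]-c[0],P[:,1]-c[1])<.02)&(P[:,2]>lo)&(P[:,2]<.1)]; 
    print(n,c,len(q),q.mean(0) if len(q) else 0)
E
```

```text
[0.44684192 0.08485978 0.11007604] 0.050092753717173887 0.0 [ 0.5 -1.4  0.8]
0.049 [-0.0013  0.0057  0.061 ] [-0.005  -0.0006  0.0011]
P1 (0.4523, 0.0839) 688 [0.45294174 0.08427313 0.05898441]
h1 [np.float64(0.5834328601997266), np.float64(0.05056236943272076)] 1068 [0.58034866 0.05209349 0.07749243]
```

drive_tool([
  {"tx": 0,"ty": 0,"tz": 0,"ax": 0,"ay": 0,"az": 0,"grip": 0.05},
  {"tx": 0,"ty": 0,"tz": 0.02,"ax": 0,"ay": 0,"az": 0,"grip": 0.05},
  {"tx": 0,"ty": 0,"tz": 0.04,"ax": 0,"ay": 0,"az": 0,"grip": 0.05},
  {"tx": 0,"ty": 0,"tz": 0.06,"ax": 0,"ay": 0,"az": 0,"grip": 0.05},
  {"tx": 0,"ty": 0,"tz": 0.06,"ax": 0,"ay": 0,"az": 0,"grip": 0.05},
  {"tx": 0,"ty": 0,"tz": 0.06,"ax": 0,"ay": 0,"az": 0,"grip": 0.03},
  {"tx": 0,"ty": 0,"tz": 0.06,"ax": 0,"ay": 0,"az": 0,"grip": 0.008},
  {"tx": 0,"ty": 0,"tz": 0.06,"ax": 0,"ay": 0,"az": 0,"grip": 0.008},
  {"tx": 0,"ty": 0,"tz": 0.06,"ax": 0,"ay": 0,"az": 0,"grip": 0.008},
  {"tx": 0,"ty": 0,"tz": 0.06,"ax": 0,"ay": 0,"az": 0,"grip": 0.008},
])

```text
time: 17.95
tool_pos: [0.453, 0.0837, 0.0533]
ee_rot: [0.687, 0.727, 0.001, 0.001]
force: [0.8, -0.9, 6.7]
finger_gap: 0.0159
grasp_force: 58.5
```

```bash
python3 go.py c 0 0 .132
```

```text
[0.45297289 0.08368784 0.05329554] 0.015933256156380988 58.51324260234833 [ 0.8 -0.9  6.7]
0.132 [-0.0004  0.1285 -0.0785] [0.0015 0.0001 0.0002]
```

drive_tool([
  {"tx": 0,"ty": 0,"tz": -0.03,"ax": 0,"ay": 0,"az": 0,"grip": 0.008},
  {"tx": 0,"ty": 0,"tz": -0.06,"ax": 0,"ay": 0,"az": 0,"grip": 0.008},
  {"tx": 0,"ty": 0.03,"tz": -0.08,"ax": 0,"ay": 0,"az": 0,"grip": 0.008},
  {"tx": 0,"ty": 0.06,"tz": -0.08,"ax": 0,"ay": 0,"az": 0,"grip": 0.008},
  {"tx": 0,"ty": 0.09,"tz": -0.08,"ax": 0,"ay": 0,"az": 0,"grip": 0.008},
  {"tx": -0.0005,"ty": 0.115,"tz": -0.07,"ax": 0,"ay": 0,"az": 0,"grip": 0.008},
  {"tx": -0.0005,"ty": 0.1285,"tz": -0.06,"ax": 0,"ay": 0,"az": 0,"grip": 0.008},
  {"tx": -0.0005,"ty": 0.1285,"tz": -0.05,"ax": 0,"ay": 0,"az": 0,"grip": 0.008},
  {"tx": -0.0005,"ty": 0.1285,"tz": -0.05,"ax": 0,"ay": 0,"az": 0,"grip": 0.008},
  {"tx": -0.0005,"ty": 0.1285,"tz": -0.05,"ax": 0,"ay": 0,"az": 0,"grip": 0.008},
])

```text
time: 18.78
tool_pos: [0.5796, 0.0904, 0.1018]
ee_rot: [0.687, 0.727, -0.001, -0.001]
force: [-0.0, -0.2, -0.0]
finger_gap: 0.0162
grasp_force: 58.7
```

```bash
python3 -c "
from hand import *
hand()"; python3 go.py c -.0002 -.0004 .0755
```

```text
hand 2245 top tool z [-0.0198 -0.0049 -0.0032] centre ((-2.937124729156494, 0.11579333245754242), 12.540749549865723)
-0.006 0.0095; 0.0 0.0092; 0.006 0.0093; 0.012 0.009; 0.018 0.0089; 0.024 0.0095; [0.57987684 0.09043125 0.1024908 ] 0.015550534558361273 58.67217779159546 [-0.6  0.7  0. ]
0.0755 [-0.0004  0.0011  0.027 ] [-0.0009 -0.      0.0002]
```

drive_tool([
  {"tx": -0.0001,"ty": 0.0011,"tz": 0.002,"ax": 0,"ay": 0,"az": 0,"grip": 0.008},
  {"tx": -0.0001,"ty": 0.0011,"tz": 0.004,"ax": 0,"ay": 0,"az": 0,"grip": 0.008},
  {"tx": -0.0001,"ty": 0.0011,"tz": 0.004,"ax": 0,"ay": 0,"az": 0,"grip": 0.008},
  {"tx": -0.0001,"ty": 0.0011,"tz": 0.004,"ax": 0,"ay": 0,"az": 0,"grip": 0.008},
])

```text
time: 19.17
tool_pos: [0.5814, 0.0904, 0.0981]
ee_rot: [0.687, 0.727, -0.0, -0.0]
force: [0.3, -0.1, -0.5]
finger_gap: 0.0157
grasp_force: 58.7
```

```bash
python3 go.py c -.0002 -.0001 .0755
```

```text
[0.58136276 0.09035899 0.09810508] 0.015685298124958235 58.67206692695618 [ 0.3 -0.1 -0.5]
0.0755 [ 0.0001 -0.0003  0.0226] [-0.0007  0.      0.0002]
```

drive_tool([
  {"tx": 0,"ty": -0.0003,"tz": 0.003,"ax": 0,"ay": 0,"az": 0,"grip": 0.008},
  {"tx": 0,"ty": -0.0003,"tz": 0.006,"ax": 0,"ay": 0,"az": 0,"grip": 0.008},
  {"tx": 0,"ty": -0.0003,"tz": 0.009,"ax": 0,"ay": 0,"az": 0,"grip": 0.008},
  {"tx": 0,"ty": -0.0003,"tz": 0.012,"ax": 0,"ay": 0,"az": 0,"grip": 0.008},
  {"tx": 0,"ty": -0.0003,"tz": 0.012,"ax": 0,"ay": 0,"az": 0,"grip": 0.008},
])

```text
time: 19.58
tool_pos: [0.5809, 0.0903, 0.085]
ee_rot: [0.687, 0.727, -0.001, -0.001]
force: [0.1, 0.2, -0.6]
finger_gap: 0.0161
grasp_force: 58.7
```

drive_tool([
  {"tx": 0,"ty": 0,"tz": 0.004,"ax": 0,"ay": 0,"az": 0,"grip": 0.008},
  {"tx": 0,"ty": 0,"tz": 0.007,"ax": 0,"ay": 0,"az": 0,"grip": 0.008},
  {"tx": 0,"ty": 0,"tz": 0.0095,"ax": 0,"ay": 0,"az": 0,"grip": 0.008},
  {"tx": 0,"ty": 0,"tz": 0.0105,"ax": 0,"ay": 0,"az": 0,"grip": 0.008},
  {"tx": 0,"ty": 0,"tz": 0.0105,"ax": 0,"ay": 0,"az": 0,"grip": 0.008},
])

```text
time: 20.0
tool_pos: [0.5812, 0.0903, 0.0754]
ee_rot: [0.687, 0.727, -0.0, -0.0]
force: [-1.1, 0.4, 2.2]
finger_gap: 0.0159
grasp_force: 59.2
```

drive_tool([
  {"tx": 0.0,"ty": 0,"tz": 0,"ax": 0,"ay": 0,"az": 0,"grip": 0.03},
  {"tx": 0.0,"ty": 0,"tz": 0,"ax": 0,"ay": 0,"az": 0,"grip": 0.045},
  {"tx": 0.0,"ty": 0,"tz": 0,"ax": 0,"ay": 0,"az": 0,"grip": 0.05},
  {"tx": 0.0,"ty": 0,"tz": -0.03,"ax": 0,"ay": 0,"az": 0,"grip": 0.05},
  {"tx": 0.0,"ty": 0,"tz": -0.06,"ax": 0,"ay": 0,"az": 0,"grip": 0.05},
  {"tx": 0.01,"ty": -0.03,"tz": -0.06,"ax": 0,"ay": 0,"az": 0,"grip": 0.05},
  {"tx": 0.02,"ty": -0.065,"tz": -0.06,"ax": 0,"ay": 0,"az": 0,"grip": 0.05},
  {"tx": 0.035,"ty": -0.1,"tz": -0.05,"ax": 0,"ay": 0,"az": 0,"grip": 0.05},
  {"tx": 0.0455,"ty": -0.129,"tz": -0.04,"ax": 0,"ay": 0,"az": 0,"grip": 0.05},
  {"tx": 0.0455,"ty": -0.129,"tz": -0.04,"ax": 0,"ay": 0,"az": 0,"grip": 0.05},
])

```text
time: 20.83
tool_pos: [0.4447, 0.1297, 0.1137]
ee_rot: [0.686, 0.727, -0.002, -0.002]
force: [0.2, -1.1, -0.1]
finger_gap: 0.0504
grasp_force: 0.0
```

drive_tool([
  {"tx": 0,"ty": 0,"tz": 0,"ax": 0,"ay": 0,"az": 0,"grip": 0.05},
  {"tx": 0,"ty": 0,"tz": 0,"ax": 0,"ay": 0,"az": 0,"grip": 0.05},
])

```text
time: 21.0
tool_pos: [0.4504, 0.1286, 0.116]
ee_rot: [0.687, 0.727, 0.0, 0.0]
force: [0.5, -0.1, -0.1]
finger_gap: 0.0498
grasp_force: 0.0
```

```bash
python3 go.py w .4497 .1284  .051
python3 - <<'E'
from h import *
im,d,m=grab("wrist");P,u,v=world(d,m)
for n,c,lo in (("P2",(.4497,.1284),.054),("h1",cr(0,-.04,0)[:2],.07),("h2",cr(0,0,0)[:2],.07),("h3",cr(0,.04,0)[:2],.07)):
    q=P[(np.hypot(P[:,0]-c[0],P[:,1]-c[1])<.02)&(P[:,2]>lo)&(P[:,2]<.1)]; 
    print(n,c,len(q),q.mean(0) if len(q) else 0,q[:,2].max() if len(q) else 0)
E
```

```text
[0.45039682 0.12857359 0.11595814] 0.04981342402232547 0.0 [ 0.5 -0.1 -0.1]
0.051 [-0.0001 -0.0007  0.065 ] [ 0.0001 -0.      0.0004]
P2 (0.4497, 0.1284) 639 [0.44935503 0.12899424 0.05715533] 0.059566579739205795
h1 [np.float64(0.5834328601997266), np.float64(0.05056236943272076)] 0 0 0
h2 [np.float64(0.5812), np.float64(0.0905)] 963 [0.57818899 0.09228252 0.07756711] 0.08110746301366249
h3 [np.float64(0.5789671398002735), np.float64(0.13043763056727925)] 1092 [0.57656761 0.13145127 0.07778241] 0.08154916270645643
```

Hole y'=0 is filled, its top matching the fitted pegs. Third peg.

drive_tool([
  {"tx": 0,"ty": -0.0005,"tz": 0.025,"ax": 0,"ay": 0,"az": 0,"grip": 0.05},
  {"tx": 0,"ty": -0.0005,"tz": 0.05,"ax": 0,"ay": 0,"az": 0,"grip": 0.05},
  {"tx": 0,"ty": -0.0005,"tz": 0.065,"ax": 0,"ay": 0,"az": 0,"grip": 0.05},
  {"tx": 0,"ty": -0.0005,"tz": 0.065,"ax": 0,"ay": 0,"az": 0,"grip": 0.05},
  {"tx": 0,"ty": -0.0005,"tz": 0.065,"ax": 0,"ay": 0,"az": 0,"grip": 0.03},
  {"tx": 0,"ty": -0.0005,"tz": 0.065,"ax": 0,"ay": 0,"az": 0,"grip": 0.008},
  {"tx": 0,"ty": -0.0005,"tz": 0.065,"ax": 0,"ay": 0,"az": 0,"grip": 0.008},
  {"tx": 0,"ty": -0.0005,"tz": 0.065,"ax": 0,"ay": 0,"az": 0,"grip": 0.008},
  {"tx": 0,"ty": -0.0005,"tz": 0.065,"ax": 0,"ay": 0,"az": 0,"grip": 0.008},
  {"tx": 0,"ty": -0.0005,"tz": 0.065,"ax": 0,"ay": 0,"az": 0,"grip": 0.008},
])

```text
time: 21.88
tool_pos: [0.4502, 0.1286, 0.0518]
ee_rot: [0.687, 0.727, 0.001, 0.001]
force: [0.6, -0.9, 7.1]
finger_gap: 0.016
grasp_force: 58.5
```

```bash
python3 go.py c 0 .08 .1
```

```text
[0.45023284 0.12859063 0.05175129] 0.015985714090736736 58.52786064147949 [ 0.6 -0.9  7.1]
0.1 [ 0.0346  0.1287 -0.048 ] [ 0.0016 -0.0001  0.0002]
```

drive_tool([
  {"tx": 0,"ty": 0,"tz": -0.03,"ax": 0,"ay": 0,"az": 0,"grip": 0.008},
  {"tx": 0,"ty": 0,"tz": -0.06,"ax": 0,"ay": 0,"az": 0,"grip": 0.008},
  {"tx": 0.02,"ty": 0.02,"tz": -0.08,"ax": 0,"ay": 0,"az": 0,"grip": 0.008},
  {"tx": 0.0345,"ty": 0.05,"tz": -0.08,"ax": 0,"ay": 0,"az": 0,"grip": 0.008},
  {"tx": 0.0345,"ty": 0.085,"tz": -0.08,"ax": 0,"ay": 0,"az": 0,"grip": 0.008},
  {"tx": 0.0345,"ty": 0.115,"tz": -0.07,"ax": 0,"ay": 0,"az": 0,"grip": 0.008},
  {"tx": 0.0345,"ty": 0.1287,"tz": -0.06,"ax": 0,"ay": 0,"az": 0,"grip": 0.008},
  {"tx": 0.0345,"ty": 0.1287,"tz": -0.049,"ax": 0,"ay": 0,"az": 0,"grip": 0.008},
  {"tx": 0.0345,"ty": 0.1287,"tz": -0.049,"ax": 0,"ay": 0,"az": 0,"grip": 0.008},
  {"tx": 0.0345,"ty": 0.1287,"tz": -0.049,"ax": 0,"ay": 0,"az": 0,"grip": 0.008},
])

```text
time: 22.72
tool_pos: [0.5752, 0.1701, 0.0992]
ee_rot: [0.687, 0.727, -0.001, -0.001]
force: [-0.7, 0.4, 0.5]
finger_gap: 0.0158
grasp_force: 58.7
```

```bash
python3 -c "
from hand import *
hand()"; python3 go.py c -.0001 .0803 .0738
```

```text
hand 2364 top tool z [-0.0193 -0.0065 -0.0046] centre ((-3.4107561111450195, -0.42699456214904785), 12.785415649414062)
-0.006 0.0094; 0.0 0.0091; 0.006 0.0092; 0.012 0.0092; 0.018 0.0091; 0.024 0.0091; [0.57538092 0.17020119 0.09998947] 0.015989840717454257 58.658562898635864 [ 0.1 -0.4 -0.5]
0.0738 [0.0004 0.0013 0.0262] [-0.0009 -0.0001  0.0002]
```

drive_tool([
  {"tx": 0.0002,"ty": 0.0009,"tz": 0.002,"ax": 0,"ay": 0,"az": 0,"grip": 0.008},
  {"tx": 0.0002,"ty": 0.0009,"tz": 0.003,"ax": 0,"ay": 0,"az": 0,"grip": 0.008},
  {"tx": 0.0002,"ty": 0.0009,"tz": 0.003,"ax": 0,"ay": 0,"az": 0,"grip": 0.008},
  {"tx": 0.0002,"ty": 0.0009,"tz": 0.003,"ax": 0,"ay": 0,"az": 0,"grip": 0.008},
])

```text
time: 23.1
tool_pos: [0.5767, 0.1704, 0.0968]
ee_rot: [0.687, 0.727, -0.0, -0.0]
force: [0.9, -0.2, -0.1]
finger_gap: 0.0162
grasp_force: 58.7
```

```bash
python3 go.py c -.0001 .0801 .0738
```

```text
[0.57671824 0.17043243 0.09675378] 0.016208114059018088 58.65937292575836 [ 0.9 -0.2 -0.1]
0.0738 [ 0.     -0.0001  0.023 ] [-0.0005 -0.0001  0.0002]
```

drive_tool([
  {"tx": 0,"ty": -0.0001,"tz": 0.003,"ax": 0,"ay": 0,"az": 0,"grip": 0.008},
  {"tx": 0,"ty": -0.0001,"tz": 0.006,"ax": 0,"ay": 0,"az": 0,"grip": 0.008},
  {"tx": 0,"ty": -0.0001,"tz": 0.009,"ax": 0,"ay": 0,"az": 0,"grip": 0.008},
  {"tx": 0,"ty": -0.0001,"tz": 0.012,"ax": 0,"ay": 0,"az": 0,"grip": 0.008},
  {"tx": 0,"ty": -0.0001,"tz": 0.012,"ax": 0,"ay": 0,"az": 0,"grip": 0.008},
])

```text
time: 23.52
tool_pos: [0.5764, 0.1704, 0.0834]
ee_rot: [0.687, 0.727, -0.001, -0.001]
force: [0.4, -0.2, -0.5]
finger_gap: 0.0162
grasp_force: 58.7
```

drive_tool([
  {"tx": 0,"ty": 0,"tz": 0.004,"ax": 0,"ay": 0,"az": 0,"grip": 0.008},
  {"tx": 0,"ty": 0,"tz": 0.007,"ax": 0,"ay": 0,"az": 0,"grip": 0.008},
  {"tx": 0,"ty": 0,"tz": 0.0095,"ax": 0,"ay": 0,"az": 0,"grip": 0.008},
  {"tx": 0,"ty": 0,"tz": 0.0105,"ax": 0,"ay": 0,"az": 0,"grip": 0.008},
  {"tx": 0,"ty": 0,"tz": 0.0105,"ax": 0,"ay": 0,"az": 0,"grip": 0.008},
])

```text
time: 23.93
tool_pos: [0.5766, 0.1704, 0.0738]
ee_rot: [0.687, 0.727, -0.0, -0.0]
force: [-1.0, -0.1, 1.7]
finger_gap: 0.016
grasp_force: 59.0
```

drive_tool([
  {"tx": 0.0,"ty": 0,"tz": 0,"ax": 0,"ay": 0,"az": 0,"grip": 0.03},
  {"tx": 0.0,"ty": 0,"tz": 0,"ax": 0,"ay": 0,"az": 0,"grip": 0.045},
  {"tx": 0.0,"ty": 0,"tz": 0,"ax": 0,"ay": 0,"az": 0,"grip": 0.045},
  {"tx": 0.0,"ty": 0,"tz": -0.03,"ax": 0,"ay": 0,"az": 0,"grip": 0.045},
  {"tx": 0.0,"ty": 0,"tz": -0.07,"ax": 0,"ay": 0,"az": 0,"grip": 0.045},
  {"tx": -0.03,"ty": -0.01,"tz": -0.1,"ax": 0,"ay": 0,"az": 0,"grip": 0.045},
  {"tx": -0.06,"ty": -0.02,"tz": -0.14,"ax": 0,"ay": 0,"az": 0,"grip": 0.045},
  {"tx": -0.09,"ty": -0.03,"tz": -0.17,"ax": 0,"ay": 0,"az": 0,"grip": 0.045},
  {"tx": -0.1,"ty": -0.04,"tz": -0.17,"ax": 0,"ay": 0,"az": 0,"grip": 0.045},
  {"tx": -0.1,"ty": -0.04,"tz": -0.17,"ax": 0,"ay": 0,"az": 0,"grip": 0.045},
])

```text
time: 24.77
tool_pos: [0.5421, 0.0655, 0.2473]
ee_rot: [0.688, 0.726, 0.001, 0.002]
force: [-0.8, -0.1, -0.3]
finger_gap: 0.0452
grasp_force: 0.0
```

drive_tool([
  {"tx": 0,"ty": 0,"tz": 0,"ax": 0,"ay": 0,"az": 0,"grip": 0.045},
  {"tx": 0,"ty": 0,"tz": 0,"ax": 0,"ay": 0,"az": 0,"grip": 0.045},
  {"tx": 0,"ty": 0,"tz": 0,"ax": 0,"ay": 0,"az": 0,"grip": 0.045},
])

```text
time: 25.02
tool_pos: [0.5425, 0.0689, 0.243]
ee_rot: [0.687, 0.727, -0.001, -0.001]
force: [-0.2, 0.6, 0.3]
finger_gap: 0.0451
grasp_force: 0.0
```

Run:
```python
from rail import *
im,d,m,P,r=rail(); cv2.imwrite("pics/w11.png",im); c,s=np.cos(YAW),np.sin(YAW)
Q=P[:,:2]-C; x=c*Q[:,0]+s*Q[:,1]; y=-s*Q[:,0]+c*Q[:,1]
for h in (-.08,-.04,0,.04,.08):
    k=(abs(x)<.02)&(abs(y-h)<.018)&(P[:,2]>.07)&(P[:,2]<.12); z=P[k,2]; zt=np.percentile(z,80) if k.sum() else 0
    t=k&(abs(P[:,2]-zt)<.0025); print(h,k.sum(),zt.round(4),np.round(cv2.minEnclosingCircle(np.c_[x[t],y[t]].astype(np.float32)*1000)[0],1) if t.sum() else None)
b=(abs(y-.12)<.006)&(P[:,2]>.05)&(P[:,2]<.07)
for a in (-.03,-.01,.01,.03): print("bar",a,np.median(P[b&(abs(x-a)<.006),2]).round(4))
```

```text
rail (array([0.58926288, 0.09077821]), -86.89284157752991, (271.01776123046875, 72.55062866210938)) [0.0022 0.0005 0.0454]
-0.08 278 0.0797 [ -0.4 -79.7]
-0.04 302 0.0799 [ -1.1 -40.1]
0 318 0.08 [-0.9  0.1]
0.04 348 0.08 [-0.2 39.7]
0.08 393 0.08 [-0.8 79.9]
bar -0.03 0.0583
bar -0.01 0.0584
bar 0.01 0.0584
bar 0.03 0.0584
```

View pics/w11.png

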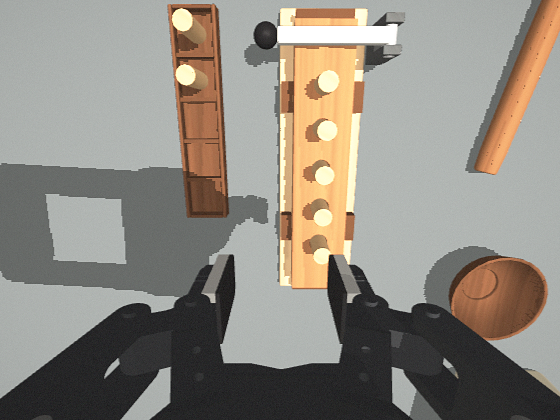

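All five holes hold upright pegs, seen at (328,81), (326,130), (324,175), (322,216) and (321,256), with tops level at 80 mm. The clamp is shut, the rail is seated, and the hand is clear.

```bash
python3 -c "
from plant import sign_off
print(sign_off())"
```

```text
the job is handed in; nothing more can be done
None
```

I handed the job in: the rail sits fully down in the cradle, the clamp is shut over it, and all five holes hold an upright peg pressed home. The arm never went near the teacup, canister or jar; no verdict came back on hand-in.

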